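Fit the cup head to a touch-start vortex mixer and run a vial on it

ROBOT

A 6-joint arm with a two-finger parallel gripper is mounted at the origin on the work surface; the furniture and walls round the work are solid. World frame = base frame: x ahead of the robot, y to its left, z up, the work surface at z = 0. Lengths are in m, angles in degrees, forces in N, time in s.
With the tool pointing down it reaches from about 0.35 to 0.875 m from the base axis. Payload 4.2 kg.
Tool frame: the origin (TCP) lies between the finger pads; the fingertips stand 14 mm ahead of it and the grasp point (between the pads) lies 5 mm behind it; z points along the fingers, y is the line along which they close (so a half turn about z gives the same grasp; the last joint's range is limited). The gripper opens to 87 mm and grips with 3 to 60 N. Pads are 19 mm wide; open, the fingers measure 117 mm over their backs; the gripper's body (75 mm by 190 mm) begins 51 mm behind the grasp point.
Start: joints at [-51.417, 22.042, 0.453, 0, -68.411, -14.817], TCP at [0.252, -0.572, 0.237] pointing down, gripper open.
Joint ranges: [-179.83, 179.83], [-69.29, 118.12], [-61.27, 80.66], [-181.25, 117.63], [-171.15, -9.14], [-177.46, 177.46]. Speed limits (degrees/s): [159.86, 159.86, 180, 180, 180, 180].

INTERFACE

Orientations are given as a 3x3 rotation matrix whose columns are the frame's x, y, z axes.
In Python, from station import * gives the robot as it stands. The module is installed in compiled form; this text tells all that it offers.
- The arm moves only by the tool play_rows, never from a script. Its argument "steps" is a list of rows, each an object of numbers: "ax", "ay", "az": the turn, a rotation vector about the tool's x, y, z in degrees; "dx", "dy", "dz": the shift along the tool's x, y, z in mm; "claw": the finger opening in mm, from 0 to 87. A call has 1 to 20 rows; each row shifts and turns the commanded pose from where the row before left it, along the tool's axes as they then stand; what a row does not reach is not made up. A row lasts 1/10 s, in which the tool goes at most 50 mm and 8.59 degrees, less where a joint would pass 70% of its speed; a pose out of reach is approached as far as the arm can. A call with a gripper value outside its range is refused whole. The fingers move at their own pace and stop on an object; the grip force is fixed at half the most. Time passes only in rows, so rows that do not move let the fingers close. It gives the time, the measured TCP pose, the force, the opening and the grip force at its end, in the units of the state.
- sense(): the state, without advancing time (a new reading comes with each control period).
- capture(name): name is "scene" or "top"; returns a dict with "frame" (384x512x3 uint8, blue, green, red), "range_z" (384x512 float32, m along the optical axis (not along the pixel's ray), 0 where there is no reading), "fx", "fy", "cx", "cy" (pixels), "k1" (the pictures are not rectified: a ray, as slopes to the right and down, at radius r is drawn at 1 + k1 r^2 times it, then the intrinsics apply), "xyz" and "rotation" of the camera in the world. Camera axes: x right, y down, z forward; pixel columns grow to the right and rows downward; lengths in m; the calibration is good to about 2 mm. A picture is of the moment at which its call begins.
- finish_job(): hands the job in; it is judged then, once.
The state is a dict: "time_s": time; "joints": joint angles; "joint_velocities": joint speeds; "effort": joint torques, N m; "tcp_pos": TCP position; "ee_rot": TCP orientation; "wrist_force": force on the tool from outside, world axes, zero at the start; "moment": the same for the moment, N m; "gripper_width": opening from 0.0 (shut) to 1.0 (fully open); "gripper_force": force on a finger pad.
Only numpy, scipy, OpenCV 4.12 (cv2) and the standard library are available. Lean on these libraries where they do the work, as an engineer would, in place of code of your own. Each camera call takes 0.05 s, during which the arm holds its last target. There are 200 camera calls.

TASK

Fit the cup head onto the vortex mixer: both pegs of the drive plate through its holes and the head flat down on the plate, then let go of it. Then take the taller of the two vials, keeping it upright, stand it in the cup and press it straight down against the spring until the drive plate is down on its stop, which is what keeps the mixer running. Finish holding it there: the program ends with the gripper still on the vial and the plate held firmly on its stop by a steady push of about 15 N, no more than 25 N; leave the platform head and the shorter vial where they are.

Things in the scene. Friction and masses are not known exactly. Their poses are not given: they have to be found in the camera images.
- mixer: vortex mixer: low white appliance, 146 (x) x 116 (y) mm, housing 58 mm high, fixed to the worktop. Origin: centre of the underside, on the worktop, z up; -x is the front, with a sloping panel (dial and rocker switch, not used). In the middle of the top a round grey stop collar (62 mm across, up to z = 66 mm), above it the sprung drive plate
- plate_top (a point): centre of the drive plate's upper face, above the mixer's origin, turned with the mixer: aluminium plate 88 (x) x 50 (y) x 6 mm, upper face 80 mm above the worktop when up, 72 mm on the stop. On its x axis, 30 mm either side of this point, stand two steel pegs: 7 mm thick, 14 mm tall, the top 5 mm tapering to 3 mm
- drive_plate (a joint): how far the drive plate is pressed down, m: 0 = up (held there by a spring), 0.008 = down on the hard stop. Pushing on the fitted head it starts to give at about 4 N and needs about 9 N at the stop; beyond that the plate is rigid
- cup_head: cup head, loose, 120 g, right way up: grey flange 84 (x) x 46 (y) x 10 mm, on its middle a black cup 36 mm outside, 27 mm inside; rim 36 mm, cup floor 14 mm above the underside. Two 10 mm holes go through the flange on its x axis, 30 mm either side of the centre; half a turn is the same. Origin: centre of the underside, z up. Grip the cup from above, fingers on its +y and -y sides
- tall_vial: the taller vial: upright capped round sample vial, 21 mm across, 60 mm tall (white cap: the top 11 mm, 20 mm across), 25 g, flat-bottomed, loose. Origin: centre of its underside, z along its axis towards the cap
- short_vial: the shorter vial, same kind, 21 mm across, 52 mm tall, loose; not used. The two vials may stand in each other's place. Origin: centre of its underside
- platform_head: platform head, loose, not used: the same grey flange carrying a round dimpled black rubber platform, 80 mm across, 26 mm high in all. It may lie in the cup head's place and the cup head in its. Origin: centre of its underside
Mind the look-alikes: they are no part of the job. Leave any red look-alike of the cup_head alone.

How it is judged (in metres and radians):
On the way, in this order (a step that is already met when the one before it is completed fails the run):
1. the cup head sits flat on the drive plate over both pegs and has been let go (z of cup_head in the frame of plate_top between -0.003 and 0.003 m and horizontal distance between cup_head and plate_top below 0.004 m and angle between the x axis of cup_head and the x axis of plate_top, either way round below 0.12 rad and angle between the z axis of cup_head and the z axis of plate_top, either way round below 0.05 rad and contact force between each of the arm, the fingers and cup_head below 0.1 N), for 0.3 s.
2. the gripper has lifted the taller vial (height (world z) of tall_vial above 0.03 m and contact force between the fingers and tall_vial above 0.5 N), for 0.1 s.
3. the vial, in the cup, presses the drive plate down on its stop (value of joint drive_plate above 0.0076 m and contact force between tall_vial and cup_head above 9.5 N and z of tall_vial in the frame of cup_head between 0.01 and 0.018 m and horizontal distance between tall_vial and cup_head below 0.006 m and angle between tall_vial's own z axis and vertical below 0.15 rad), for 0.2 s.
At the end, for the whole second after the job is handed in: Cup head on the drive plate (3 mm of flat, 4 mm of centred, 0.12 rad of square); taller vial on the cup floor (4 mm; 6 mm of centred), tilt under 0.15 rad, still, gripped; gripper clear of head and mixer; plate pressed at least 7.6 of 8 mm, vial pushing on the head with 9.5 to 30 N (all of step 3 and z of cup_head in the frame of plate_top between -0.003 and 0.003 m and horizontal distance between cup_head and plate_top below 0.004 m and angle between the x axis of cup_head and the x axis of plate_top, either way round below 0.12 rad and angle between the z axis of cup_head and the z axis of plate_top, either way round below 0.05 rad and contact force between tall_vial and cup_head below 30 N and contact force between the fingers and tall_vial above 1 N and contact force between each of the arm, the fingers and cup_head below 0.5 N and contact force between each of the arm, the fingers and mixer below 0.5 N and linear speed of tall_vial below 0.02 m/s); the arm keeps its last pose, push and grip.
It fails at once if the taller vial is tipped more than 0.5 rad (angle between tall_vial's own z axis and vertical above 0.5 rad).
It fails at once if the vial is rammed into the head with more than 45 N (contact force between tall_vial and cup_head above 45 N).
It fails at once if the platform head or the shorter vial is moved more than 25 mm (distance of any of platform_head, short_vial from where it was at the start of the episode above 0.025 m).
It fails at once if the shorter vial is tipped over (angle between short_vial's own z axis and vertical above 0.5 rad).
It also fails if it takes over 62 s, if anything falls off the work surface, if the arm or the gripper's body presses on something with over 40 N, if the wrist force passes 120 N, or if a joint passes its speed limit or range.

## Working session

There is one attempt and no reset: what is moved stays moved. The work goes in short steps, Python scripts to look and compute and a tool call to move; the robot and the scene stay as the last step left them, time stands still between calls to the robot, and variables do not carry over. Pictures are saved under pics/ and viewed, at most 10 in all, crops included, and the job is handed in when it is done.

Besides the shell and the picture viewer there is one more tool, called by a JSON object that holds its "op" and its "data", one argument or row to a line. play_rows: Moves the arm, as the interface text tells. Its arguments: {"type":"object","properties":{"steps":{"type":"array"}},"required":["steps"]}

```bash
mkdir -p pics
cat > h.py <<'E'
from station import *
import numpy as np, cv2
def ray(c,u,v):
    xd=(u-c["cx"])/c["fx"]; yd=(v-c["cy"])/c["fy"]
    x,y=xd,yd
    for _ in range(20):
        k=1+c["k1"]*(x*x+y*y); x,y=xd/k,yd/k
    return np.asarray(c["rotation"])@np.array([x,y,1.0])
def onplane(c,u,v,z):
    d=ray(c,u,v); o=np.asarray(c["xyz"]); return o+d*(z-o[2])/d[2]
def depthpt(c,u,v):
    d=ray(c,u,v); return np.asarray(c["xyz"])+d*c["range_z"][int(round(v)),int(round(u))]
def cloud(c):
    K=np.array([[c["fx"],0,c["cx"]],[0,c["fy"],c["cy"]],[0,0,1.]])
    h,w=c["range_z"].shape
    uv=np.stack(np.meshgrid(np.arange(w),np.arange(h)),-1).reshape(-1,1,2).astype(float)
    xd=(uv[:,0,0]-c["cx"])/c["fx"]; yd=(uv[:,0,1]-c["cy"])/c["fy"]; x,y=xd.copy(),yd.copy()
    for _ in range(20):
        k=1+c["k1"]*(x*x+y*y); x,y=xd/k,yd/k
    P=(np.stack([x,y,np.ones_like(x)],-1)*c["range_z"].reshape(-1,1))@np.asarray(c["rotation"]).T+np.asarray(c["xyz"])
    return P.reshape(h,w,3)
E
python3 - <<'E'
from h import *
import pickle
for n in("scene","top"):
    c=capture(n); pickle.dump(c,open(n+"0.pkl","wb"))
    cv2.imwrite(f"pics/{n}0.png",c["frame"]); print(n,c["xyz"],np.round(c["rotation"],3).tolist(),c["fx"],c["k1"])
print(sense())
E
```

```text
scene [-0.49868289 -0.84242628  0.70521728] [[0.699, -0.313, 0.643], [-0.715, -0.289, 0.636], [-0.013, -0.905, -0.426]] 446.6670380729366 -0.0890102200709925
top [0.16813659 0.08707298 1.33949604] [[-0.021, -0.981, 0.191], [-1.0, 0.024, 0.011], [-0.015, -0.191, -0.982]] 418.9376379463561 -0.1254657817360008
{'time_s': 0.1, 'joints': array([-5.14176948e+01,  2.20870337e+01,  3.86398159e-01, -2.59165474e-02,
       -6.84099808e+01, -1.48157135e+01]), 'joint_velocities': array([-0.00768517, -0.17289758,  0.24036194,  0.06424499,  0.11817532,
        0.00501274]), 'effort': array([-1.18624601e-03, -3.91690421e+01,  1.87934858e+01,  4.23176318e+00,
        1.34965187e-02, -7.14783027e-05]), 'tcp_pos': array([ 0.25168481, -0.57152094,  0.23555199]), 'ee_rot': array([[-9.15262003e-01, -4.02858162e-01, -8.75201555e-04],
       [-4.02859104e-01,  9.15260293e-01,  1.77146051e-03],
       [ 8.73899043e-05,  1.97393341e-03, -9.99998048e-01]]), 'wrist_force': array([ 0.59161726, -0.00143794,  0.07135693]), 'moment': array([ 0.03456123, -0.03845693,  0.0036608 ]), 'gripper_force': 0.0, 'gripper_width': 0.9990728070763539}
```

View pics/scene0.png

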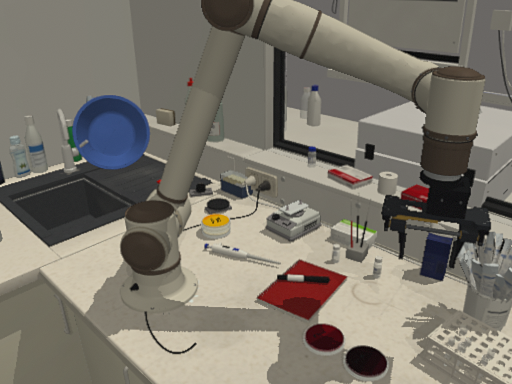

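View pics/top0.png

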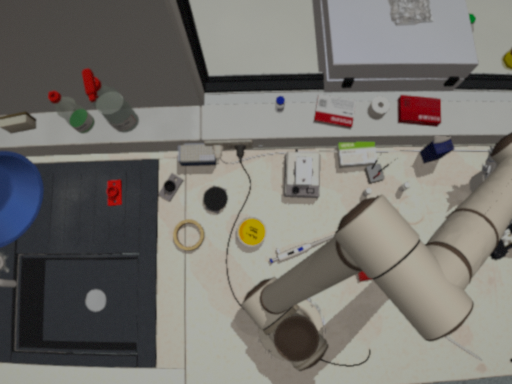

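The scene view shows the mixer at (292,218), the vials at (336,254) and (377,268), and the black disc at (218,205). The top view has the mixer at (302,175), a grey flange with a black cup at (170,186), a red look-alike at (114,192), a black disc (the platform head) at (215,199), and the vials at (365,195) and (404,189).

Candidates for the cup head: grey (170,186) top, red (114,192) and black disc (215,199). I choose the grey one. The vials are told apart by their measured height.

Run:
```python
from h import *
import pickle
t=pickle.load(open("top0.pkl","rb")); s=pickle.load(open("scene0.pkl","rb"))
a=cv2.resize(t["frame"][140:220,140:430],None,fx=2.75,fy=2.75,interpolation=cv2.INTER_CUBIC)
b=cv2.resize(s["frame"][165:300,180:400],None,fx=2.5,fy=2.5,interpolation=cv2.INTER_CUBIC)
b=b[:,:800]; im=np.zeros((a.shape[0]+b.shape[0],800,3),np.uint8); im[:a.shape[0],:a.shape[1]]=a; im[a.shape[0]:,:b.shape[1]]=b
cv2.imwrite("pics/crop1.png",im)
P=cloud(t);Q=cloud(s)
for n,(u,v) in dict(cup=(170,186),fl=(178,179),plat=(215,199),mix=(302,175),va=(365,195),vb=(404,189),table=(200,280)).items(): print(n,np.round(P[v,u],4))
for n,(u,v) in dict(va=(336,248),vb=(377,262),mix=(295,210),plat=(218,204)).items(): print("s",n,np.round(Q[v,u],4))
```

```text
cup [0.4546 0.3773 0.0154]
fl [0.4791 0.3528 0.0078]
plat [0.4056 0.2286 0.029 ]
mix [ 0.4656 -0.0462  0.0787]
va [ 0.4081 -0.2524  0.023 ]
vb [ 0.4236 -0.3804  0.0287]
table [ 0.1518  0.2811 -0.0013]
s va [ 0.4116 -0.2674  0.0476]
s vb [ 0.421  -0.39    0.0518]
s mix [ 0.4705 -0.0714  0.0758]
s plat [0.4029 0.2137 0.0255]
```

View pics/crop1.png

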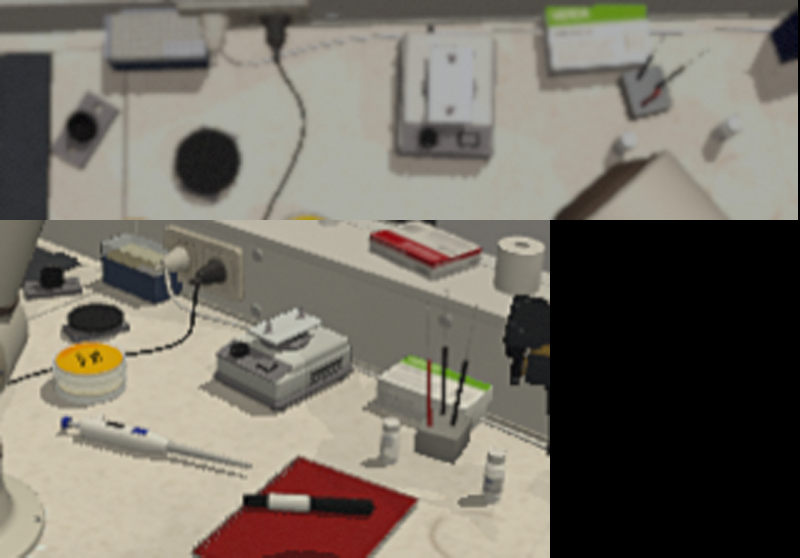

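The crop confirms the grey cup head (crop (88,128)), the black platform, and the mixer with two pegs on the plate (crop (450,60) and (450,112)). The vials are at crop (390,440) and (494,475), with a pen block standing next to the first. Next: vial heights and accurate poses.

Run:
```python
from h import *
import pickle
out={}
for n in("top","scene"):
    L=[capture(n) for _ in range(6)]
    c=dict(L[0]); c["frame"]=np.mean([l["frame"] for l in L],0).astype(np.uint8)
    c["range_z"]=np.median([l["range_z"] for l in L],0).astype(np.float32); out[n]=c
pickle.dump(out,open("avg.pkl","wb"))
t,s=out["top"],out["scene"]; P,Q=cloud(t),cloud(s)
for nm,(x,y) in dict(va=(.41,-.262),vb=(.42,-.386)).items():
    for cn,C in(("t",P),("s",Q)):
        m=(np.hypot(C[...,0]-x,C[...,1]-y)<.028)&(C[...,2]>.008)
        z=C[m][:,2]; v,u=np.nonzero(m)
        print(nm,cn,m.sum(),"ztop",np.round(np.sort(z)[-6:],4),"bbox",u.min(),u.max(),v.min(),v.max(),"mean",C[m].mean(0).round(4))
for cn,C in(("t",P),("s",Q)):
    m=(C[...,2]>.073)&(C[...,2]<.088)&(abs(C[...,0]-.47)<.08)&(abs(C[...,1]+.06)<.08)
    r=cv2.minAreaRect(C[m][:,:2].astype(np.float32)*1000); print("plate",cn,m.sum(),r,C[m].mean(0).round(4))
    m=(C[...,2]>.004)&(C[...,2]<.05)&(np.hypot(C[...,0]-.455,C[...,1]-.37)<.06)
    r=cv2.minAreaRect(C[m][:,:2].astype(np.float32)*1000); print("head",cn,m.sum(),r,np.sort(C[m][:,2])[-5:])
def crop(c,u0,u1,v0,v1,w=390,h=290):
    return cv2.resize(c["frame"][v0:v1,u0:u1],(w,h),interpolation=cv2.INTER_CUBIC)
im=np.vstack([np.hstack([crop(t,275,329,142,182+0),crop(s,262,316,195,235)]),np.hstack([crop(t,148,188,168,198),crop(s,182,222,180,210)])])
cv2.imwrite("pics/crop2.png",im)
```

```text
va t 57 ztop [0.0517 0.0517 0.052  0.0526 0.0533 0.0541] bbox 362 371 187 195 mean [ 0.4168 -0.2542  0.0403]
va s 122 ztop [0.0527 0.0528 0.0529 0.053  0.0533 0.0534] bbox 332 340 244 260 mean [ 0.4142 -0.2666  0.0332]
vb t 92 ztop [0.5336 0.535  0.5361 0.5368 0.5391 0.5435] bbox 399 500 145 190 mean [ 0.4246 -0.3865  0.1746]
vb s 155 ztop [0.0603 0.0605 0.0605 0.0606 0.0607 0.0608] bbox 373 381 256 275 mean [ 0.4266 -0.3895  0.0369]
plate t 437 ((480.72271728515625, -50.283416748046875), (49.64656448364258, 86.7669906616211), 87.3218002319336) [ 0.4804 -0.0514  0.0786]
head t 374 ((462.52978515625, 389.6783142089844), (77.76526641845703, 85.30044555664062), 58.63330841064453) [0.03576172 0.03583385 0.03607283 0.03615908 0.03736953]
plate s 232 ((480.35345458984375, -58.446556091308594), (51.273494720458984, 89.31768798828125), 85.98617553710938) [ 0.4767 -0.0604  0.0781]
head s 189 ((459.4527893066406, 380.21551513671875), (71.42235565185547, 83.51399230957031), 58.106021881103516) [0.03366298 0.03368125 0.03413617 0.03442454 0.03480256]
```

View pics/crop2.png

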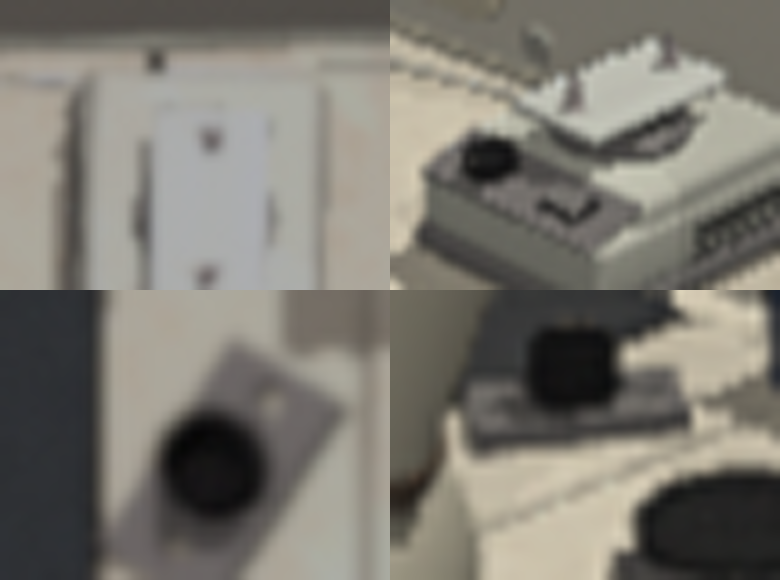

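Run:
```python
from h import *
import pickle
o=pickle.load(open("avg.pkl","rb")); st=sense(); R=st["ee_rot"]; p=st["tcp_pos"]
for n in("scene","top"):
    C=cloud(o[n]); L=(C-p)@R
    m=(abs(L[...,0])<.05)&(abs(L[...,1])<.09)&(L[...,2]>-.03)&(L[...,2]<.03)
    print(n,m.sum())
    if m.sum()>5:
        q=L[m]*1000
        for sg in(1,-1):
            a=q[q[:,1]*sg>0]; print(sg,len(a),"x",np.percentile(a[:,0],[2,50,98]).round(1),"y",np.percentile(a[:,1],[2,50,98]).round(1),"zmax",np.sort(a[:,2])[-4:].round(1))
# table plane & arm base check
for n in("scene","top"):
    C=cloud(o[n]); m=(abs(C[...,2])<.02)&(C[...,0]>.1)&(C[...,0]<.5)&(abs(C[...,1])<.4)
    A=np.c_[C[m][:,:2],np.ones(m.sum())]; 
    b=C[m][:,2]; 
    for _ in range(4):
        k=np.linalg.lstsq(A,b,rcond=None)[0]; w=abs(A@k-b)<.004; A,b=A[w],b[w]
    print(n,"plane",k.round(4))
    for z0,z1 in((.02,.06),(.06,.1),(.1,.14)):
        m=(C[...,2]>z0)&(C[...,2]<z1)&(np.hypot(C[...,0],C[...,1])<.13)
        q=C[m]
        if len(q)>20:
            x=np.c_[2*q[:,:2],np.ones(len(q))]; f=np.linalg.lstsq(x,(q[:,:2]**2).sum(1),rcond=None)[0]; print("base",n,z0,len(q),f[:2].round(4),np.sqrt(f[2]+f[0]**2+f[1]**2).round(4))
```

```text
scene 257
1 115 x [ 9.3 11.2 12.9] y [40.9 46.  52.6] zmax [13.  13.8 13.9 14. ]
-1 142 x [-7.8 10.4 12.4] y [-57.5 -51.2 -46.7] zmax [13.1 13.4 13.6 13.8]
top 2
scene plane [-0.004  -0.0047  0.0005]
base scene 0.02 827 [-0.0003 -0.0025] 0.0645
base scene 0.06 635 [-0.     -0.0041] 0.0603
base scene 0.1 477 [-0.0174 -0.0005] 0.0744
top plane [-0.0003  0.0005 -0.0012]
base top 0.02 28 [-0.0013  0.0016] 0.0672
```

Run:
```python
from h import *
import pickle
o=pickle.load(open("avg.pkl","rb")); t,s=o["top"],o["scene"]
def blob(c,u0,u1,v0,v1,f):
    m=np.zeros(c["frame"].shape[:2],np.uint8); m[v0:v1,u0:u1]=f(c["frame"][v0:v1,u0:u1].max(2).astype(int))*255
    n,l,st,ce=cv2.connectedComponentsWithStats(m); k=1+np.argmax(st[1:,4]); return ce[k],st[k],(l==k)
ce,st,m=blob(t,160,180,176,196,lambda g:g<48); print("cup top",ce,st,onplane(t,*ce,.036).round(4))
ce,st,m=blob(s,192,210,182,196,lambda g:g<45); print("cup scene",ce,st,onplane(s,*ce,.023).round(4))
a,b=onplane(t,175.7,179.2,.01),onplane(t,166.3,194.4,.01); d=a-b; print("holes",a,b,(a+b)/2,np.linalg.norm(d),np.degrees(np.arctan2(d[1],d[0])))
# pegs: sub-pixel dark spots, top & scene
P=cloud(t);S=cloud(s)
for n,C in(("t",P),("s",S)):
    m=((C[...,2]>.004)&(C[...,2]<.016)&(np.hypot(C[...,0]-.455,C[...,1]-.375)<.05)&(np.hypot(C[...,0]-.405,C[...,1]-.22)>.06))
    r=cv2.minAreaRect(C[m][:,:2].astype(np.float32)*1000); print("flange",n,m.sum(),r)
for n,c,l in(("t",t,[(303.9,161.2),(303.7,180)]),("s",s,[(287.2,207.2),(300.3,202.2)])):
    for u,v in l: print("peg",n,onplane(c,u,v,.087).round(4))
g=t["frame"][155:192,294:314].min(2); print(g[2:10,4:16]); print(g[20:30,4:16])
```

```text
cup top [169.41111111 186.07777778] [165 181  10  11  90] [0.4499 0.3747 0.036 ]
cup scene [200.08219178 187.65753425] [196 184  10   9  73] [0.453 0.371 0.023]
holes [0.47806697 0.35996798 0.01      ] [0.4280529  0.39019892 0.01      ] [0.45305994 0.37508345 0.01      ] 0.058440717212544215 -31.15080457801983
flange t 284 ((459.89361572265625, 384.0394287109375), (64.1623306274414, 84.89899444580078), 57.583221435546875)
flange s 120 ((453.4947509765625, 370.641357421875), (48.86640167236328, 83.514892578125), 58.107967376708984)
peg t [ 0.5073 -0.0531  0.087 ]
peg t [ 0.4477 -0.0498  0.087 ]
peg s [ 0.4516 -0.0555  0.087 ]
peg s [ 0.5065 -0.063   0.087 ]
[[164 166 167 168 168 167 165 164 167 170 171 172]
 [170 170 170 170 168 167 167 166 169 171 171 171]
 [171 171 170 168 160 150 150 155 167 171 171 171]
 [171 171 171 167 151 125 122 138 163 170 172 171]
 [171 171 171 169 155 119 104 132 162 171 171 171]
 [172 171 171 170 162 134 123 146 166 171 171 172]
 [171 172 171 171 168 158 156 163 169 171 171 171]
 [171 171 171 171 171 169 169 170 171 172 171 171]]
[[172 171 172 171 172 172 172 171 171 171 171 171]
 [171 171 171 172 171 171 171 172 172 171 171 171]
 [172 171 172 171 169 167 168 169 170 172 171 171]
 [171 170 169 165 157 148 150 160 168 171 171 172]
 [171 170 168 158 139 118 126 153 168 171 172 171]
 [171 171 170 160 130 106 124 156 169 171 172 171]
 [171 172 171 164 139 128 146 164 170 172 171 171]
 [170 171 171 168 159 157 163 170 171 172 170 171]
 [160 161 162 161 161 161 163 163 164 164 164 165]
 [126 126 127 126 128 130 131 132 132 133 135 140]]
```

{"op": "play_rows", "data": {
  "steps": [
    {"dx": -28.4, "dy": 28.2, "dz": -2},
    {"dx": -28.4, "dy": 28.2, "dz": -2},
    {"dx": -28.4, "dy": 28.2, "dz": -2},
    {"dx": -28.4, "dy": 28.2, "dz": -2},
    {"dx": -28.4, "dy": 28.2, "dz": -2},
    {"dx": -28.4, "dy": 28.2},
    {"dx": -28.4, "dy": 28.2},
    {"dx": -28.4, "dy": 28.2},
    {"dx": -28.4, "dy": 28.2},
    {"dx": -28.4, "dy": 28.2},
    {"dx": -28.4, "dy": 28.2},
    {"dx": -28.4, "dy": 28.2},
    {"dx": -28.4, "dy": 28.2},
    {"dx": -28.4, "dy": 28.2},
    {"dx": -28.4, "dy": 28.2}
  ]
}}

```text
invalid input at $.steps[0]: expected keys ax, ay, az, dx, dy, dz, claw
```

{"op": "play_rows", "data": {
  "steps": [
    {"az": -8.27},
    {"az": -8.27},
    {"az": -8.27},
    {"az": -8.27},
    {"az": -8.27},
    {"az": -8.27},
    {"az": -8.27},
    {"az": -8.27},
    {"az": -8.27},
    {"az": -8.27},
    {"az": -8.27},
    {"az": -8.27},
    {"az": -8.27},
    {"az": -8.27},
    {"az": -8.27},
    {"dz": 0}
  ]
}}

```text
invalid input at $.steps[0]: expected keys ax, ay, az, dx, dy, dz, claw
```

```bash
cat >> h.py <<'E'
def go(x,y,z,yaw=None):
    "tool-axis shift to world target; yaw = world angle of tool y"
    s=sense(); R=s["ee_rot"]; d=(np.array([x,y,z])-s["tcp_pos"])@R*1000
    w=np.degrees(np.arctan2(R[1,1],R[0,1])); az=None if yaw is None else -((yaw-w+180)%360-180)
    print("t",s["time_s"],"tcp",s["tcp_pos"].round(4),"yaw",round(w,2),"tilt",R[:2,2].round(4),"shift",d.round(1),"az",az,"F",s["wrist_force"].round(1),"w",round(s["gripper_width"]*87,1),round(s["gripper_force"],1),"j",s["joints"].round(0))
E
python3 -c "
from h import *
go(.453,.372,.2,238)"
```

```text
t 0.7 tcp [ 0.2519 -0.572   0.2366] yaw 113.76 tilt [ 0.0001 -0.    ] shift [-564.5  782.9   36.6] az -124.23512558716175 F [ 0.8 -0.1  0.3] w 86.7 0.0 j [-51.  22.   0.  -0. -68. -15.]
```

{"op": "play_rows", "data": {
  "steps": [
    {"ax": 0, "ay": 0, "az": 0, "dx": -35, "dy": 35, "dz": -2, "claw": 87},
    {"ax": 0, "ay": 0, "az": 0, "dx": -35, "dy": 35, "dz": -2, "claw": 87},
    {"ax": 0, "ay": 0, "az": 0, "dx": -35, "dy": 35, "dz": -2, "claw": 87},
    {"ax": 0, "ay": 0, "az": 0, "dx": -35, "dy": 35, "dz": -2, "claw": 87},
    {"ax": 0, "ay": 0, "az": 0, "dx": -35, "dy": 35, "dz": 0, "claw": 87},
    {"ax": 0, "ay": 0, "az": 0, "dx": -35, "dy": 35, "dz": 0, "claw": 87},
    {"ax": 0, "ay": 0, "az": 0, "dx": -35, "dy": 35, "dz": 0, "claw": 87},
    {"ax": 0, "ay": 0, "az": 0, "dx": -35, "dy": 35, "dz": 0, "claw": 87},
    {"ax": 0, "ay": 0, "az": 0, "dx": -35, "dy": 35, "dz": 0, "claw": 87},
    {"ax": 0, "ay": 0, "az": 0, "dx": -35, "dy": 35, "dz": 0, "claw": 87},
    {"ax": 0, "ay": 0, "az": 0, "dx": -35, "dy": 35, "dz": 0, "claw": 87},
    {"ax": 0, "ay": 0, "az": 0, "dx": -35, "dy": 35, "dz": 0, "claw": 87}
  ]
}}

```text
time_s: 1.9
tcp_pos: [0.4674, -0.0162, 0.2451]
ee_rot: [[-0.915, -0.404, 0.001], [-0.404, 0.915, 0.0], [-0.001, -0.0, -1.0]]
wrist_force: [1.0, 0.0, 0.9]
gripper_width: 1.003
gripper_force: 0.0
```

{"op": "play_rows", "data": {
  "steps": [
    {"ax": 0, "ay": 0, "az": -8.28, "dx": 0, "dy": 0, "dz": 0, "claw": 87},
    {"ax": 0, "ay": 0, "az": -8.28, "dx": 0, "dy": 0, "dz": 0, "claw": 87},
    {"ax": 0, "ay": 0, "az": -8.28, "dx": 0, "dy": 0, "dz": 0, "claw": 87},
    {"ax": 0, "ay": 0, "az": -8.28, "dx": 0, "dy": 0, "dz": 0, "claw": 87},
    {"ax": 0, "ay": 0, "az": -8.28, "dx": 0, "dy": 0, "dz": 0, "claw": 87},
    {"ax": 0, "ay": 0, "az": -8.28, "dx": 0, "dy": 0, "dz": 0, "claw": 87},
    {"ax": 0, "ay": 0, "az": -8.28, "dx": 0, "dy": 0, "dz": 0, "claw": 87},
    {"ax": 0, "ay": 0, "az": -8.28, "dx": 0, "dy": 0, "dz": 0, "claw": 87},
    {"ax": 0, "ay": 0, "az": -8.28, "dx": 0, "dy": 0, "dz": 0, "claw": 87},
    {"ax": 0, "ay": 0, "az": -8.28, "dx": 0, "dy": 0, "dz": 0, "claw": 87},
    {"ax": 0, "ay": 0, "az": -8.28, "dx": 0, "dy": 0, "dz": 0, "claw": 87},
    {"ax": 0, "ay": 0, "az": -8.28, "dx": 0, "dy": 0, "dz": 0, "claw": 87},
    {"ax": 0, "ay": 0, "az": -8.28, "dx": 0, "dy": 0, "dz": 0, "claw": 87},
    {"ax": 0, "ay": 0, "az": -8.28, "dx": 0, "dy": 0, "dz": 0, "claw": 87},
    {"ax": 0, "ay": 0, "az": -8.28, "dx": 0, "dy": 0, "dz": 0, "claw": 87}
  ]
}}

```text
time_s: 3.4
tcp_pos: [0.467, -0.0183, 0.2447]
ee_rot: [[0.851, -0.525, 0.0], [-0.525, -0.851, 0.0], [0.0, -0.0, -1.0]]
wrist_force: [0.3, 1.2, 0.4]
gripper_width: 1.003
gripper_force: 0.0
```

```bash
python3 -c "
from h import *
go(.453,.372,.15,238)"
```

```text
t 3.4 tcp [ 0.467  -0.0183  0.2447] yaw -121.69 tilt [0.0004 0.0001] shift [-217.  -324.8   94.7] az 0.3098042852669778 F [0.3 1.2 0.4] w 87.3 0.0 j [ 18.   6. -20.   0. -64.  41.]
```

{"op": "play_rows", "data": {
  "steps": [
    {"ax": 0, "ay": 0, "az": 0, "dx": -27, "dy": -40.6, "dz": 0, "claw": 87},
    {"ax": 0, "ay": 0, "az": 0, "dx": -27, "dy": -40.6, "dz": 0, "claw": 87},
    {"ax": 0, "ay": 0, "az": 0, "dx": -27, "dy": -40.6, "dz": 0, "claw": 87},
    {"ax": 0, "ay": 0, "az": 0, "dx": -27, "dy": -40.6, "dz": 0, "claw": 87},
    {"ax": 0, "ay": 0, "az": 0, "dx": -27, "dy": -40.6, "dz": 15, "claw": 87},
    {"ax": 0, "ay": 0, "az": 0, "dx": -27, "dy": -40.6, "dz": 20, "claw": 87},
    {"ax": 0, "ay": 0, "az": 0, "dx": -27, "dy": -40.6, "dz": 20, "claw": 87},
    {"ax": 0, "ay": 0, "az": 0, "dx": -27, "dy": -40.6, "dz": 20, "claw": 87},
    {"ax": 0, "ay": 0, "az": 0, "dx": -1, "dy": 0, "dz": 20, "claw": 87},
    {"ax": 0, "ay": 0, "az": 0, "dx": 0, "dy": 0, "dz": 0, "claw": 87},
    {"ax": 0, "ay": 0, "az": 0, "dx": 0, "dy": 0, "dz": 0, "claw": 87}
  ]
}}

```text
time_s: 4.5
tcp_pos: [0.4556, 0.3633, 0.1531]
ee_rot: [[0.848, -0.53, -0.0], [-0.53, -0.848, -0.001], [0.0, 0.001, -1.0]]
wrist_force: [0.6, 0.2, -0.1]
gripper_width: 0.996
gripper_force: 0.0
```

```bash
cat >> h.py <<'E'
def avg(n,k=5):
    L=[capture(n) for _ in range(k)]; c=dict(L[0]); c["frame"]=np.mean([l["frame"] for l in L],0).astype(np.uint8)
    c["range_z"]=np.median([l["range_z"] for l in L],0).astype(np.float32); return c
E
python3 - <<'E'
from h import *
import pickle
go(.453,.372,.1,238)
c=avg("scene",4); d=avg("top",2); pickle.dump((c,d),open("over.pkl","wb"))
st=sense(); R=st["ee_rot"]; p=st["tcp_pos"]
L=(cloud(c)-p)@R*1000
m=(abs(L[...,0])<50)&(abs(L[...,1])<90)&(L[...,2]>-30)&(L[...,2]<20)
q=L[m]
for sg in(1,-1):
    a=q[q[:,1]*sg>0]; print(sg,len(a),"x",np.percentile(a[:,0],[2,50,98]).round(1),"y",np.percentile(a[:,1],[2,50,98]).round(1),"zmax",np.sort(a[:,2])[-4:].round(1))
a=cv2.resize(c["frame"][100:220,140:260],(400,400),interpolation=cv2.INTER_CUBIC)
b=cv2.resize(d["frame"][120:240,120:240],(400,400),interpolation=cv2.INTER_CUBIC)
cv2.imwrite("pics/over.png",np.hstack([a,b]))
E
```

```text
t 4.5 tcp [0.4556 0.3633 0.1531] yaw -122.02 tilt [-0.0001 -0.0009] shift [-6.9 -6.  53.1] az -0.020191134673609668 F [ 0.6  0.2 -0.1] w 86.6 0.0 j [ 54.  22. -12.   0. -56.   3.]
1 74 x [-7.5  1.2 11.8] y [51.4 56.2 61.5] zmax [13.8 14.3 15.1 15.6]
-1 17 x [-8.6 -4.6 25.7] y [-48.6 -42.7 -26.2] zmax [11.1 13.8 14.  14.3]
```

View pics/over.png

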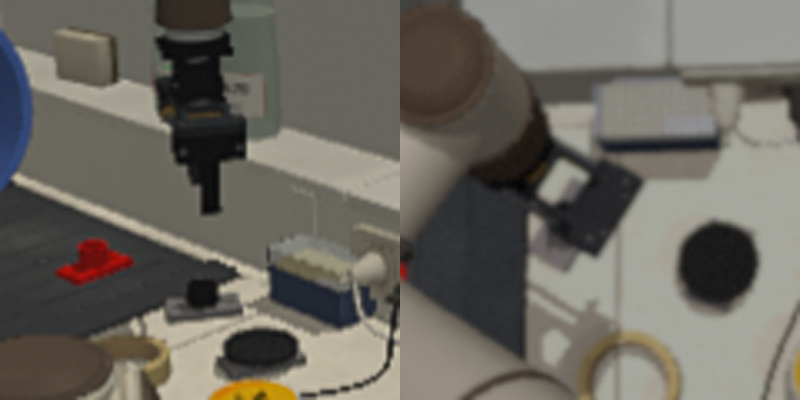

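The left panel shows the gripper directly over the cup head (fingers at (210,190), cup at (203,293)). In the right panel the head is hidden under the wrist at (555,245). I'll correct the offset, descend and grip.

{"op": "play_rows", "data": {
  "steps": [
    {"ax": 0, "ay": 0, "az": 0, "dx": -7.7, "dy": -5.5, "dz": 20, "claw": 87},
    {"ax": 0, "ay": 0, "az": 0, "dx": 0, "dy": 0, "dz": 20, "claw": 87},
    {"ax": 0, "ay": 0, "az": 0, "dx": 0, "dy": 0, "dz": 20, "claw": 87},
    {"ax": 0, "ay": 0, "az": 0, "dx": 0, "dy": 0, "dz": 20, "claw": 87},
    {"ax": 0, "ay": 0, "az": 0, "dx": 0, "dy": 0, "dz": 15, "claw": 87},
    {"ax": 0, "ay": 0, "az": 0, "dx": 0, "dy": 0, "dz": 15, "claw": 87},
    {"ax": 0, "ay": 0, "az": 0, "dx": 0, "dy": 0, "dz": 8, "claw": 87},
    {"ax": 0, "ay": 0, "az": 0, "dx": 0, "dy": 0, "dz": 6, "claw": 87},
    {"ax": 0, "ay": 0, "az": 0, "dx": 0, "dy": 0, "dz": 0, "claw": 87},
    {"ax": 0, "ay": 0, "az": 0, "dx": 0, "dy": 0, "dz": 0, "claw": 87},
    {"ax": 0, "ay": 0, "az": 0, "dx": 0, "dy": 0, "dz": 0, "claw": 87}
  ]
}}

```text
time_s: 5.9
tcp_pos: [0.4523, 0.3728, 0.0297]
ee_rot: [[0.848, -0.53, 0.001], [-0.53, -0.848, 0.001], [0.0, -0.002, -1.0]]
wrist_force: [-0.8, -0.3, -0.6]
gripper_width: 1.0
gripper_force: 0.0
```

Run:
```python
from h import *
go(.452,.372,.028,238)
c=avg("scene",2)
cv2.imwrite("pics/grip1.png",cv2.resize(c["frame"][140:220,150:250],(800,600),interpolation=cv2.INTER_CUBIC))
```

```text
t 5.9 tcp [0.4523 0.3728 0.0297] yaw -122.03 tilt [0.001  0.0013] shift [0.2 0.9 1.7] az -0.02629976635159892 F [-0.8 -0.3 -0.6] w 87.0 0.0 j [ 55.  31. -19.   0. -40.   3.]
```

View pics/grip1.png

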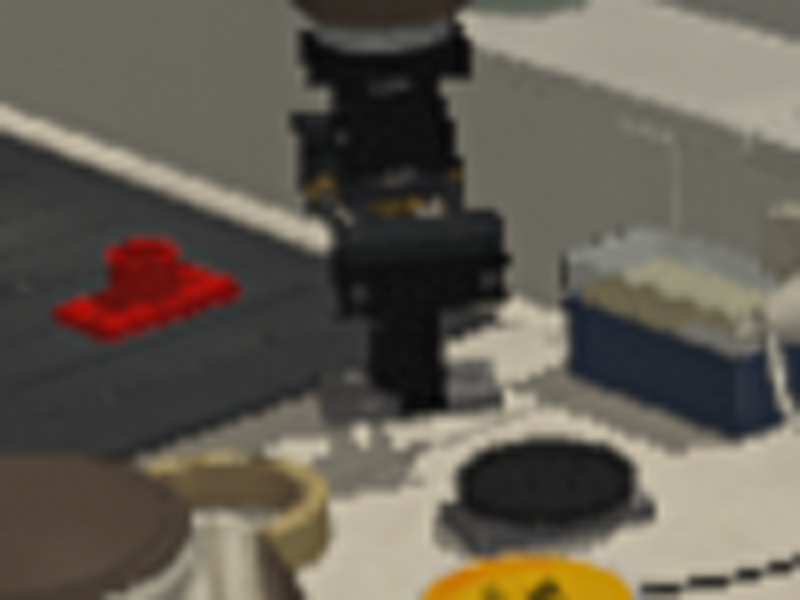

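The near finger (405,400) stands centred on the flange, which spans 320 to 500, so I close the gripper.

{"op": "play_rows", "data": {
  "steps": [
    {"ax": 0, "ay": 0, "az": 0, "dx": 0, "dy": 0, "dz": 0, "claw": 20},
    {"ax": 0, "ay": 0, "az": 0, "dx": 0, "dy": 0, "dz": 0, "claw": 20},
    {"ax": 0, "ay": 0, "az": 0, "dx": 0, "dy": 0, "dz": 0, "claw": 20},
    {"ax": 0, "ay": 0, "az": 0, "dx": 0, "dy": 0, "dz": 0, "claw": 20},
    {"ax": 0, "ay": 0, "az": 0, "dx": 0, "dy": 0, "dz": 0, "claw": 20},
    {"ax": 0, "ay": 0, "az": 0, "dx": 0, "dy": 0, "dz": 0, "claw": 20},
    {"ax": 0, "ay": 0, "az": 0, "dx": 0, "dy": 0, "dz": 0, "claw": 20},
    {"ax": 0, "ay": 0, "az": 0, "dx": 0, "dy": 0, "dz": 0, "claw": 20},
    {"ax": 0, "ay": 0, "az": 0, "dx": 0, "dy": 0, "dz": 0, "claw": 20},
    {"ax": 0, "ay": 0, "az": 0, "dx": 0, "dy": 0, "dz": 0, "claw": 20}
  ]
}}

```text
time_s: 7.0
tcp_pos: [0.4521, 0.3725, 0.029]
ee_rot: [[0.848, -0.53, 0.0], [-0.53, -0.848, 0.0], [0.0, -0.0, -1.0]]
wrist_force: [-0.2, 1.2, -1.2]
gripper_width: 0.39
gripper_force: 30.0
```

{"op": "play_rows", "data": {
  "steps": [
    {"ax": 0, "ay": 0, "az": 0, "dx": 0, "dy": 0, "dz": -10, "claw": 20},
    {"ax": 0, "ay": 0, "az": 0, "dx": 0, "dy": 0, "dz": -25, "claw": 20},
    {"ax": 0, "ay": 0, "az": 0, "dx": 0, "dy": 0, "dz": -35, "claw": 20},
    {"ax": 0, "ay": 0, "az": 0, "dx": 0, "dy": 0, "dz": -35, "claw": 20},
    {"ax": 0, "ay": 0, "az": 0, "dx": 0, "dy": 0, "dz": -25, "claw": 20},
    {"ax": 0, "ay": 0, "az": 0, "dx": 0, "dy": 0, "dz": -10, "claw": 20},
    {"ax": 0, "ay": 0, "az": 0, "dx": 0, "dy": 0, "dz": 0, "claw": 20}
  ]
}}

```text
time_s: 7.7
tcp_pos: [0.4522, 0.3727, 0.1705]
ee_rot: [[0.848, -0.531, 0.002], [-0.531, -0.848, 0.003], [0.0, -0.003, -1.0]]
wrist_force: [-0.3, 0.3, -1.4]
gripper_width: 0.393
gripper_force: 30.0
```

```bash
python3 -c "
from h import *
go(.44,-.058,.167,266)"
```

```text
t 7.7 tcp [0.4522 0.3727 0.1705] yaw -122.04 tilt [0.0016 0.0025] shift [218.2 371.6   2.4] az -28.03981780196068 F [-0.3  0.3 -1.4] w 34.2 30.0 j [ 55.  21. -11.  -0. -58.   3.]
```

{"op": "play_rows", "data": {
  "steps": [
    {"ax": 0, "ay": 0, "az": 0, "dx": 14, "dy": 19.4, "dz": 0, "claw": 20},
    {"ax": 0, "ay": 0, "az": 0, "dx": 28, "dy": 38.9, "dz": 0, "claw": 20},
    {"ax": 0, "ay": 0, "az": 0, "dx": 28, "dy": 38.9, "dz": 0, "claw": 20},
    {"ax": 0, "ay": 0, "az": 0, "dx": 28, "dy": 38.9, "dz": 0, "claw": 20},
    {"ax": 0, "ay": 0, "az": 0, "dx": 28, "dy": 38.9, "dz": 0, "claw": 20},
    {"ax": 0, "ay": 0, "az": 0, "dx": 28, "dy": 38.9, "dz": 0, "claw": 20},
    {"ax": 0, "ay": 0, "az": 0, "dx": 28, "dy": 38.9, "dz": 0, "claw": 20},
    {"ax": 0, "ay": 0, "az": 0, "dx": 28, "dy": 38.9, "dz": 0, "claw": 20},
    {"ax": 0, "ay": 0, "az": 0, "dx": 28, "dy": 38.9, "dz": 0, "claw": 20},
    {"ax": 0, "ay": 0, "az": 0, "dx": 14, "dy": 19.4, "dz": 0, "claw": 20},
    {"ax": 0, "ay": 0, "az": -7.18, "dx": 0, "dy": 0, "dz": 0, "claw": 20},
    {"ax": 0, "ay": 0, "az": -7.18, "dx": 0, "dy": 0, "dz": 0, "claw": 20},
    {"ax": 0, "ay": 0, "az": -7.18, "dx": 0, "dy": 0, "dz": 0, "claw": 20},
    {"ax": 0, "ay": 0, "az": -7.18, "dx": 0, "dy": 0, "dz": 0, "claw": 20},
    {"ax": 0, "ay": 0, "az": 0, "dx": 0, "dy": 0, "dz": 0, "claw": 20},
    {"ax": 0, "ay": 0, "az": 0, "dx": 0, "dy": 0, "dz": 0, "claw": 20}
  ]
}}

```text
time_s: 9.3
tcp_pos: [0.4791, -0.0581, 0.1677]
ee_rot: [[0.998, -0.061, -0.003], [-0.061, -0.998, -0.0], [-0.003, 0.0, -1.0]]
wrist_force: [0.3, -0.2, -1.2]
gripper_width: 0.392
gripper_force: 30.0
```

Run:
```python
from h import *
import pickle
go(.48,-.058,.125,266.7)
c=avg("scene",6); pickle.dump(c,open("hold.pkl","wb"))
C=cloud(c); st=sense(); R=st["ee_rot"]; p=st["tcp_pos"]; L=(C-p)@R*1000
m=(abs(L[...,0])<60)&(abs(L[...,1])<60)&(L[...,2]>14)&(L[...,2]<34)
print("held flange (tool mm)",m.sum(),cv2.minAreaRect(L[m][:,:2].astype(np.float32)),np.percentile(L[m][:,2],[2,50,98]))
m=(abs(L[...,0])<60)&(abs(L[...,1])<60)&(C[...,2]>.0745)&(C[...,2]<.0835)
print("plate (tool mm)",m.sum(),cv2.minAreaRect(L[m][:,:2].astype(np.float32)),np.percentile(C[m][:,2],[2,50,98]))
m=(abs(L[...,0])<30)&(L[...,2]>-20)&(L[...,2]<12)&(L[...,1]>-60)&(L[...,1]<60); q=L[m]; print("finger",len(q),np.percentile(q,[3,50,97],axis=0).round(1).tolist())
cv2.imwrite("pics/hold.png",cv2.resize(c["frame"][150:250,240:340],(600,600),interpolation=cv2.INTER_CUBIC))
```

```text
t 9.3 tcp [ 0.4791 -0.0581  0.1677] yaw -93.48 tilt [-0.0028 -0.0003] shift [ 1.  -0.1 42.7] az -0.183402657031138 F [ 0.3 -0.2 -1.2] w 34.1 30.0 j [ 12.  12. -25.  -0. -53.  74.]
held flange (tool mm) 188 ((2.463123321533203, -5.618640899658203), (69.77143859863281, 92.32723999023438), 89.12506103515625) [15.11189984 21.71471279 30.52356919]
plate (tool mm) 216 ((0.06585693359375, 0.003265380859375), (87.77871704101562, 49.34722137451172), 1.0874866247177124) [0.07518715 0.07819504 0.08019089]
finger 185 [[-17.4, -21.1, -18.6], [-8.3, 8.7, -1.9], [10.6, 32.6, 11.4]]
```

View pics/hold.png

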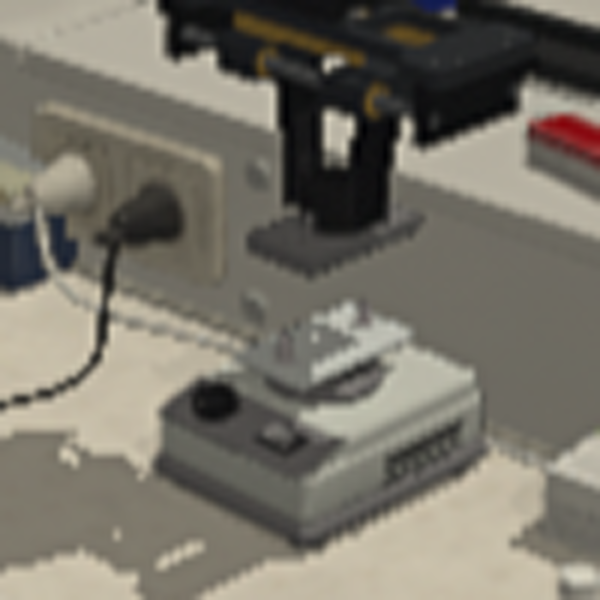

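The held head hangs level with its flange (near corner (308,272)) directly above the plate, with pegs at (285,345) and (363,310). Now measuring the relative offset.

Run:
```python
from h import *
import pickle
c=pickle.load(open("hold.pkl","rb"))
C=cloud(c); st=sense(); R=st["ee_rot"]; p=st["tcp_pos"]; L=(C-p)@R*1000
def hull(z0,z1,n):
    m=((abs(L[...,0])<55)&(abs(L[...,1])<33)&(L[...,2]>z0)&(L[...,2]<z1)).astype(np.uint8)
    k,l,s,_=cv2.connectedComponentsWithStats(m,connectivity=4); j=1+np.argmax(s[1:,4]); m=cv2.erode((l==j).astype(np.uint8),np.ones((1,1)))>0
    q=L[m]; print(n,len(q),cv2.minAreaRect(q[:,:2].astype(np.float32)),"z",np.percentile(q[:,2],[2,50,98]).round(1))
    v,u=np.nonzero(m); print("  x pct",np.percentile(q[:,0],[1,3,97,99]).round(1),"y pct",np.percentile(q[:,1],[1,3,97,99]).round(1))
hull(15,32,"flange"); hull(17,22,"flange top")
z=(p[2]-.080)*1000; print(z); hull(z-3.5,z+8,"plate"); hull(z-3.5,z+4,"plate top")
g=c["frame"].astype(int)
# grey profile via upscaled contour of the two faces
G=cv2.resize(c["frame"][150:250,240:340],(800,800),interpolation=cv2.INTER_CUBIC)
```

```text
flange 181 ((0.000614166259765625, 4.272098541259766), (86.4167251586914, 48.62822723388672), 0.8169546127319336) z [16.7 21.8 30.6]
  x pct [-43.1 -42.4  37.5  39.1] y pct [-18.5 -15.   27.9  28.5]
flange top 89 ((-1.1040115356445312, 4.6350555419921875), (82.95884704589844, 47.66269302368164), 0.46561843156814575) z [17.4 20.9 21.9]
  x pct [-42.4 -41.6  37.1  38.6] y pct [-18.2 -15.4  27.6  28.4]
88.82196867655583
plate 227 ((0.06585693359375, 0.003265380859375), (87.77871704101562, 49.34722137451172), 1.0874866247177124) z [88.7 90.7 95.1]
  x pct [-43.4 -42.7  40.3  42.8] y pct [-24.1 -22.8  24.1  24.3]
plate top 204 ((0.06585693359375, 0.003265380859375), (87.77871704101562, 49.34722137451172), 1.0874866247177124) z [88.6 90.6 92.4]
  x pct [-42.9 -42.2  40.4  42.8] y pct [-24.3 -22.9  24.   24.4]
```

{"op": "play_rows", "data": {
  "steps": [
    {"ax": 0, "ay": 0, "az": 0.4, "dx": 0.5, "dy": -4.4, "dz": 10, "claw": 20},
    {"ax": 0, "ay": 0, "az": 0, "dx": 0, "dy": 0, "dz": 15, "claw": 20},
    {"ax": 0, "ay": 0, "az": 0, "dx": 0, "dy": 0, "dz": 10, "claw": 20},
    {"ax": 0, "ay": 0, "az": 0, "dx": 0, "dy": 0, "dz": 4, "claw": 20},
    {"ax": 0, "ay": 0, "az": 0, "dx": 0, "dy": 0, "dz": 0, "claw": 20},
    {"ax": 0, "ay": 0, "az": 0, "dx": 0, "dy": 0, "dz": 0, "claw": 20},
    {"ax": 0, "ay": 0, "az": 0, "dx": 0, "dy": 0, "dz": 0, "claw": 20}
  ]
}}

```text
time_s: 10.3
tcp_pos: [0.4811, -0.0535, 0.1304]
ee_rot: [[0.998, -0.065, 0.001], [-0.065, -0.998, 0.0], [0.001, -0.0, -1.0]]
wrist_force: [-0.5, 0.3, -1.0]
gripper_width: 0.398
gripper_force: 30.0
```

Run:
```python
from h import *
import pickle
go(.4796,-.0537,.109,266.7)
c=avg("scene",8); pickle.dump(c,open("hold2.pkl","wb"))
C=cloud(c); st=sense(); R=st["ee_rot"]; p=st["tcp_pos"]; L=(C-p)@R*1000
def hull(z0,z1,n,yl=33):
    m=((abs(L[...,0])<55)&(abs(L[...,1])<yl)&(L[...,2]>z0)&(L[...,2]<z1)).astype(np.uint8)
    k,l,s,_=cv2.connectedComponentsWithStats(m,connectivity=4); j=1+np.argmax(s[1:,4]); m=l==j
    q=L[m]; print(n,len(q),cv2.minAreaRect(q[:,:2].astype(np.float32)),"z",np.percentile(q[:,2],[2,50,98]).round(1))
hull(15,32,"flange"); hull(17,22.5,"flange top")
z=(p[2]-.080)*1000; print(z); hull(z-3.5,z+8,"plate"); 
cv2.imwrite("pics/hold2.png",cv2.resize(c["frame"][175:240,255:330],(800,600*65*8//(75*6)-1 if 0 else 600),interpolation=cv2.INTER_CUBIC))
```

```text
t 10.3 tcp [ 0.4811 -0.0535  0.1304] yaw -93.71 tilt [0.0013 0.0001] shift [-1.6  0.3 21.4] az -0.4109183794449791 F [-0.5  0.3 -1. ] w 34.6 30.0 j [ 13.  15. -27.   0. -48.  73.]
flange 182 ((-0.032184600830078125, 3.629171371459961), (86.22978973388672, 48.97334289550781), 0.1542334109544754) z [16.8 20.9 29.7]
flange top 107 ((-0.14073944091796875, 3.3766040802001953), (48.759254455566406, 86.18700408935547), 89.54650115966797) z [18.2 20.4 22. ]
50.0229677956938
plate 186 ((-0.17263031005859375, 5.259260177612305), (89.57781982421875, 48.388423919677734), 2.482116937637329) z [48.5 52.  56.3]
```

View pics/hold2.png

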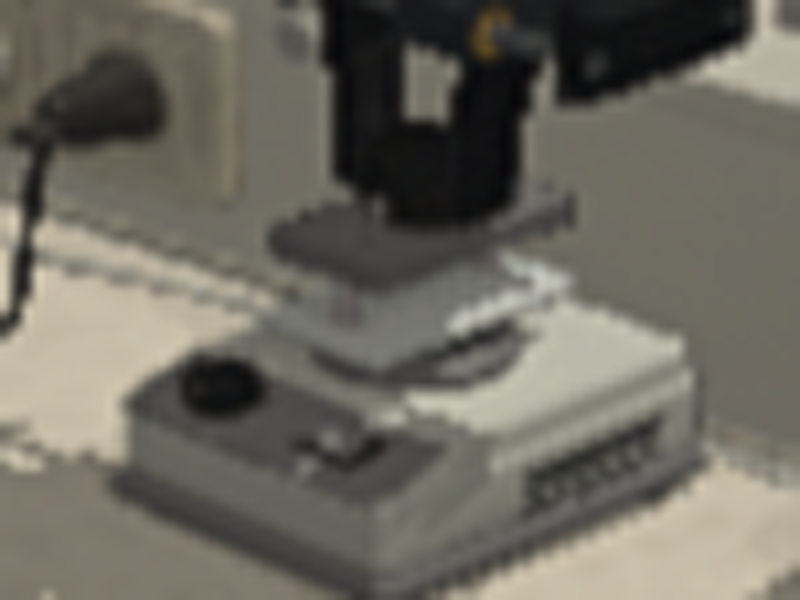

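The head hangs about 20 mm above the plate, its edges parallel with the plate's, and the front peg at (347,300) lies under the flange's front end. Lowering gently.

{"op": "play_rows", "data": {
  "steps": [
    {"ax": 0, "ay": 0, "az": 0, "dx": 0, "dy": 0, "dz": 3, "claw": 20},
    {"ax": 0, "ay": 0, "az": 0, "dx": 0, "dy": 0, "dz": 3, "claw": 20},
    {"ax": 0, "ay": 0, "az": 0, "dx": 0, "dy": 0, "dz": 2, "claw": 20},
    {"ax": 0, "ay": 0, "az": 0, "dx": 0, "dy": 0, "dz": 1, "claw": 20},
    {"ax": 0, "ay": 0, "az": 0, "dx": 0, "dy": 0, "dz": 1, "claw": 20},
    {"ax": 0, "ay": 0, "az": 0, "dx": 0, "dy": 0, "dz": 1, "claw": 20},
    {"ax": 0, "ay": 0, "az": 0, "dx": 0, "dy": 0, "dz": 0, "claw": 20}
  ]
}}

```text
time_s: 11.4
tcp_pos: [0.4806, -0.0536, 0.1188]
ee_rot: [[0.998, -0.065, -0.0], [-0.065, -0.998, -0.0], [-0.0, 0.0, -1.0]]
wrist_force: [-0.1, 0.3, -0.9]
gripper_width: 0.393
gripper_force: 30.0
```

{"op": "play_rows", "data": {
  "steps": [
    {"ax": 0, "ay": 0, "az": 0, "dx": 0, "dy": 0, "dz": 1, "claw": 20},
    {"ax": 0, "ay": 0, "az": 0, "dx": 0, "dy": 0, "dz": 1, "claw": 20},
    {"ax": 0, "ay": 0, "az": 0, "dx": 0, "dy": 0, "dz": 1, "claw": 20},
    {"ax": 0, "ay": 0, "az": 0, "dx": 0, "dy": 0, "dz": 1, "claw": 20},
    {"ax": 0, "ay": 0, "az": 0, "dx": 0, "dy": 0, "dz": 1, "claw": 20},
    {"ax": 0, "ay": 0, "az": 0, "dx": 0, "dy": 0, "dz": 0, "claw": 20}
  ]
}}

```text
time_s: 12.0
tcp_pos: [0.4806, -0.0536, 0.1137]
ee_rot: [[0.998, -0.065, -0.0], [-0.065, -0.998, -0.0], [-0.0, 0.0, -1.0]]
wrist_force: [0.4, 0.3, -1.7]
gripper_width: 0.389
gripper_force: 30.0
```

{"op": "play_rows", "data": {
  "steps": [
    {"ax": 0, "ay": 0, "az": 0, "dx": 0, "dy": 0, "dz": 1, "claw": 20},
    {"ax": 0, "ay": 0, "az": 0, "dx": 0, "dy": 0, "dz": 1, "claw": 20},
    {"ax": 0, "ay": 0, "az": 0, "dx": 0, "dy": 0, "dz": 1, "claw": 20},
    {"ax": 0, "ay": 0, "az": 0, "dx": 0, "dy": 0, "dz": 1, "claw": 20},
    {"ax": 0, "ay": 0, "az": 0, "dx": 0, "dy": 0, "dz": 0, "claw": 20}
  ]
}}

```text
time_s: 12.5
tcp_pos: [0.4806, -0.0536, 0.1097]
ee_rot: [[0.998, -0.065, -0.0], [-0.065, -0.998, -0.0], [-0.0, 0.0, -1.0]]
wrist_force: [0.3, 0.6, -0.9]
gripper_width: 0.395
gripper_force: 30.0
```

{"op": "play_rows", "data": {
  "steps": [
    {"ax": 0, "ay": 0, "az": 0, "dx": 0, "dy": 0, "dz": 1, "claw": 20},
    {"ax": 0, "ay": 0, "az": 0, "dx": 0, "dy": 0, "dz": 0, "claw": 20}
  ]
}}

```text
time_s: 12.7
tcp_pos: [0.4808, -0.0536, 0.109]
ee_rot: [[0.998, -0.065, 0.0], [-0.065, -0.998, -0.0], [0.0, 0.0, -1.0]]
wrist_force: [1.3, -0.5, -1.4]
gripper_width: 0.39
gripper_force: 30.0
```

{"op": "play_rows", "data": {
  "steps": [
    {"ax": 0, "ay": 0, "az": 0, "dx": 0, "dy": 0, "dz": 0.5, "claw": 20},
    {"ax": 0, "ay": 0, "az": 0, "dx": 0, "dy": 0, "dz": 0, "claw": 60},
    {"ax": 0, "ay": 0, "az": 0, "dx": 0, "dy": 0, "dz": 0, "claw": 87},
    {"ax": 0, "ay": 0, "az": 0, "dx": 0, "dy": 0, "dz": 0, "claw": 87},
    {"ax": 0, "ay": 0, "az": 0, "dx": 0, "dy": 0, "dz": 0, "claw": 87},
    {"ax": 0, "ay": 0, "az": 0, "dx": 0, "dy": 0, "dz": 0, "claw": 87},
    {"ax": 0, "ay": 0, "az": 0, "dx": 0, "dy": 0, "dz": 0, "claw": 87},
    {"ax": 0, "ay": 0, "az": 0, "dx": 0, "dy": 0, "dz": -5, "claw": 87},
    {"ax": 0, "ay": 0, "az": 0, "dx": 0, "dy": 0, "dz": -15, "claw": 87},
    {"ax": 0, "ay": 0, "az": 0, "dx": 0, "dy": 0, "dz": -30, "claw": 87},
    {"ax": 0, "ay": 0, "az": 0, "dx": 0, "dy": 0, "dz": -40, "claw": 87},
    {"ax": 0, "ay": 0, "az": 0, "dx": 0, "dy": 0, "dz": -25, "claw": 87},
    {"ax": 0, "ay": 0, "az": 0, "dx": 0, "dy": 0, "dz": 0, "claw": 87},
    {"ax": 0, "ay": 0, "az": 0, "dx": 0, "dy": 0, "dz": 0, "claw": 87}
  ]
}}

```text
time_s: 14.1
tcp_pos: [0.4806, -0.0535, 0.2239]
ee_rot: [[0.998, -0.065, 0.001], [-0.065, -0.998, 0.001], [0.001, -0.001, -1.0]]
wrist_force: [0.7, -0.2, -0.1]
gripper_width: 0.996
gripper_force: 0.0
```

Run:
```python
from h import *
import pickle
o=pickle.load(open("avg.pkl","rb"))
go(.427,-.385,.2)
c=avg("scene",8); pickle.dump(c,open("seated.pkl","wb"))
C=cloud(c)
m=((abs(C[...,0]-.48)<.06)&(abs(C[...,1]+.058)<.04)&(C[...,2]>.082)&(C[...,2]<.094)).astype(np.uint8)
q=C[m>0]; print("flange",len(q),cv2.minAreaRect(q[:,:2].astype(np.float32)*1000),np.percentile(q[:,2],[5,50,95]).round(4))
m=((abs(C[...,0]-.48)<.03)&(abs(C[...,1]+.058)<.03)&(C[...,2]>.1)&(C[...,2]<.122)); q=C[m]; print("cup",len(q),cv2.minAreaRect(q[:,:2].astype(np.float32)*1000),np.sort(q[:,2])[-5:].round(4))
# vial: scene & top
for n,cc in(("scene",c),("top",o["top"])):
    C=cloud(cc); m=(np.hypot(C[...,0]-.424,C[...,1]+.386)<.025)&(C[...,2]>.015)&(C[...,2]<.066); q=C[m]
    x=np.c_[2*q[:,:2],np.ones(len(q))]; f=np.linalg.lstsq(x,(q[:,:2]**2).sum(1),rcond=None)[0]
    cap=q[q[:,2]>q[:,2].max()-.006]; v,u=np.nonzero(m); print(n,len(q),"circ",f[:2].round(4),"r",np.sqrt(f[2]+f[0]**2+f[1]**2).round(4),"cap",cap.mean(0).round(4),len(cap),"bbox",u.min(),u.max(),v.min(),v.max())
a=cv2.resize(c["frame"][160:250,250:370],(400,300),interpolation=cv2.INTER_CUBIC); b=cv2.resize(c["frame"][235:295,330:410],(400,300),interpolation=cv2.INTER_CUBIC)
cv2.imwrite("pics/seated.png",np.hstack([a,b]))
```

```text
t 14.1 tcp [ 0.4806 -0.0535  0.2239] yaw -93.73 tilt [0.0012 0.0007] shift [-31.9 334.3  23.6] az None F [ 0.7 -0.2 -0.1] w 86.7 0.0 j [ 13.   9. -20.  -0. -61.  73.]
flange 175 ((480.7536926269531, -58.670692443847656), (47.611366271972656, 85.8165054321289), 84.93817901611328) [0.0827 0.0881 0.0916]
cup 88 ((479.4630126953125, -58.753971099853516), (33.64321517944336, 31.028589248657227), 40.2916259765625) [0.1142 0.1142 0.1142 0.1144 0.1147]
scene 137 circ [ 0.4305 -0.3876] r 0.0082 cap [ 0.4296 -0.387   0.0592] 31 bbox 373 381 256 273
top 61 circ [ 0.4317 -0.3799] r 0.0078 cap [ 0.4319 -0.3813  0.0582] 25 bbox 400 409 182 190
```

View pics/seated.png

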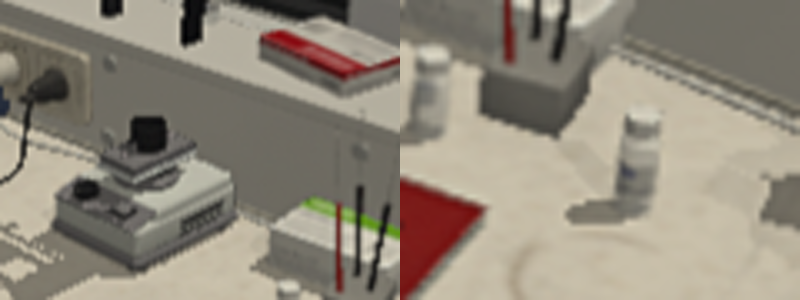

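The head sits flat on the plate (149,165 in the left panel), and its measured centre agrees with the plate's. The tall vial stands alone at (640,160) in the right panel, with the pen block at (535,95). I'll check the pens' clearance.

Run:
```python
from h import *
import pickle
c=pickle.load(open("seated.pkl","rb")); o=pickle.load(open("avg.pkl","rb"))
for n,cc in(("scene",c),("top",o["top"])):
    C=cloud(cc); m=(abs(C[...,0]-.43)<.16)&(abs(C[...,1]+.385)<.16)&(C[...,2]>.075)&(C[...,2]<.2)
    q=C[m]
    H,xe,ye=np.histogram2d(q[:,0],q[:,1],bins=[np.arange(.27,.6,.02),np.arange(-.55,-.2,.02)])
    print(n,[(round(xe[i]+.01,2),round(ye[j]+.01,2),int(H[i,j])) for i,j in zip(*np.nonzero(H>1))])
```

```text
scene [(np.float64(0.46), np.float64(-0.28), 37), (np.float64(0.48), np.float64(-0.32), 18), (np.float64(0.48), np.float64(-0.3), 30), (np.float64(0.5), np.float64(-0.28), 28), (np.float64(0.52), np.float64(-0.52), 93), (np.float64(0.52), np.float64(-0.5), 119), (np.float64(0.52), np.float64(-0.48), 128), (np.float64(0.52), np.float64(-0.46), 3), (np.float64(0.54), np.float64(-0.52), 57), (np.float64(0.54), np.float64(-0.5), 30), (np.float64(0.54), np.float64(-0.48), 31), (np.float64(0.54), np.float64(-0.46), 10), (np.float64(0.56), np.float64(-0.54), 27), (np.float64(0.56), np.float64(-0.52), 84), (np.float64(0.56), np.float64(-0.5), 104), (np.float64(0.56), np.float64(-0.48), 106), (np.float64(0.56), np.float64(-0.46), 64), (np.float64(0.56), np.float64(-0.44), 33), (np.float64(0.56), np.float64(-0.42), 27), (np.float64(0.56), np.float64(-0.4), 33), (np.float64(0.56), np.float64(-0.38), 38), (np.float64(0.56), np.float64(-0.36), 17), (np.float64(0.56), np.float64(-0.34), 26), (np.float64(0.56), np.float64(-0.32), 32), (np.float64(0.56), np.float64(-0.3), 32), (np.float64(0.56), np.
[... 2154 characters left out ...]
64(-0.54), 33), (np.float64(0.58), np.float64(-0.52), 43), (np.float64(0.58), np.float64(-0.5), 40), (np.float64(0.58), np.float64(-0.48), 43), (np.float64(0.58), np.float64(-0.46), 54), (np.float64(0.58), np.float64(-0.44), 58), (np.float64(0.58), np.float64(-0.42), 45), (np.float64(0.58), np.float64(-0.4), 49), (np.float64(0.58), np.float64(-0.38), 44), (np.float64(0.58), np.float64(-0.36), 48), (np.float64(0.58), np.float64(-0.34), 42), (np.float64(0.58), np.float64(-0.32), 46), (np.float64(0.58), np.float64(-0.3), 49), (np.float64(0.58), np.float64(-0.28), 50), (np.float64(0.58), np.float64(-0.26), 46), (np.float64(0.58), np.float64(-0.24), 51), (np.float64(0.58), np.float64(-0.22), 12)]
```

{"op": "play_rows", "data": {
  "steps": [
    {"ax": 0, "ay": 0, "az": 8.02, "dx": 0, "dy": 0, "dz": -5, "claw": 87},
    {"ax": 0, "ay": 0, "az": 8.02, "dx": 0, "dy": 0, "dz": -5, "claw": 87},
    {"ax": 0, "ay": 0, "az": 8.02, "dx": 0, "dy": 0, "dz": -5, "claw": 87},
    {"ax": 0, "ay": 0, "az": 8.02, "dx": 0, "dy": 0, "dz": -5, "claw": 87},
    {"ax": 0, "ay": 0, "az": 8.02, "dx": 0, "dy": 0, "dz": -5, "claw": 87},
    {"ax": 0, "ay": 0, "az": 8.02, "dx": 0, "dy": 0, "dz": -5, "claw": 87},
    {"ax": 0, "ay": 0, "az": 8.02, "dx": 0, "dy": 0, "dz": 0, "claw": 87},
    {"ax": 0, "ay": 0, "az": 8.02, "dx": 0, "dy": 0, "dz": 0, "claw": 87},
    {"ax": 0, "ay": 0, "az": 8.02, "dx": 0, "dy": 0, "dz": 0, "claw": 87},
    {"ax": 0, "ay": 0, "az": 8.02, "dx": 0, "dy": 0, "dz": 0, "claw": 87},
    {"ax": 0, "ay": 0, "az": 8.02, "dx": 0, "dy": 0, "dz": 0, "claw": 87},
    {"ax": 0, "ay": 0, "az": 8.02, "dx": 0, "dy": 0, "dz": 0, "claw": 87},
    {"ax": 0, "ay": 0, "az": 0, "dx": 0, "dy": 0, "dz": 0, "claw": 87}
  ]
}}

```text
time_s: 15.8
tcp_pos: [0.4806, -0.0536, 0.2531]
ee_rot: [[-0.173, -0.985, -0.001], [-0.985, 0.173, -0.0], [0.0, 0.001, -1.0]]
wrist_force: [0.1, -0.4, -0.1]
gripper_width: 1.001
gripper_force: 0.0
```

{"op": "play_rows", "data": {
  "steps": [
    {"ax": 0, "ay": 0, "az": 0, "dx": 41.7, "dy": -1.2, "dz": 0, "claw": 87},
    {"ax": 0, "ay": 0, "az": 0, "dx": 41.7, "dy": -1.2, "dz": 0, "claw": 87},
    {"ax": 0, "ay": 0, "az": 0, "dx": 41.7, "dy": -1.2, "dz": 0, "claw": 87},
    {"ax": 0, "ay": 0, "az": 0, "dx": 41.7, "dy": -1.2, "dz": 0, "claw": 87},
    {"ax": 0, "ay": 0, "az": 0, "dx": 41.7, "dy": -1.2, "dz": 0, "claw": 87},
    {"ax": 0, "ay": 0, "az": 0, "dx": 41.7, "dy": -1.2, "dz": 0, "claw": 87},
    {"ax": 0, "ay": 0, "az": 0, "dx": 41.7, "dy": -1.2, "dz": 0, "claw": 87},
    {"ax": 0, "ay": 0, "az": 0, "dx": 41.7, "dy": -1.2, "dz": 0, "claw": 87},
    {"ax": 0, "ay": 0, "az": 0, "dx": 0, "dy": 0, "dz": 0, "claw": 87},
    {"ax": 0, "ay": 0, "az": 0, "dx": 0, "dy": 0, "dz": 0, "claw": 87}
  ]
}}

```text
time_s: 16.8
tcp_pos: [0.432, -0.3846, 0.2526]
ee_rot: [[-0.173, -0.985, -0.001], [-0.985, 0.173, 0.001], [-0.001, 0.001, -1.0]]
wrist_force: [0.9, -0.1, -0.3]
gripper_width: 0.996
gripper_force: 0.0
```

Run:
```python
from h import *
go(.4315,-.384,.125,170)
```

```text
t 16.8 tcp [ 0.432  -0.3846  0.2526] yaw 170.05 tilt [-0.0012  0.0009] shift [ -0.4   0.4 127.6] az 0.05483863451635784 F [ 0.9 -0.1 -0.3] w 86.7 0.0 j [-26.  17.  -5.  -0. -68.  16.]
```

{"op": "play_rows", "data": {
  "steps": [
    {"ax": 0, "ay": 0, "az": 0, "dx": 0, "dy": 0, "dz": 40, "claw": 87},
    {"ax": 0, "ay": 0, "az": 0, "dx": 0, "dy": 0, "dz": 40, "claw": 87},
    {"ax": 0, "ay": 0, "az": 0, "dx": 0, "dy": 0, "dz": 40, "claw": 87},
    {"ax": 0, "ay": 0, "az": 0, "dx": 0, "dy": 0, "dz": 30, "claw": 87},
    {"ax": 0, "ay": 0, "az": 0, "dx": 0, "dy": 0, "dz": 7, "claw": 87},
    {"ax": 0, "ay": 0, "az": 0, "dx": 0, "dy": 0, "dz": 0, "claw": 87},
    {"ax": 0, "ay": 0, "az": 0, "dx": 0, "dy": 0, "dz": 0, "claw": 87}
  ]
}}

```text
time_s: 17.5
tcp_pos: [0.434, -0.3841, 0.0983]
ee_rot: [[-0.171, -0.985, 0.003], [-0.985, 0.171, -0.002], [0.001, -0.003, -1.0]]
wrist_force: [1.0, 0.0, 0.5]
gripper_width: 0.998
gripper_force: 0.0
```

Run:
```python
from h import *
go(.4315,-.384,.041,170)
c=avg("scene",8); C=cloud(c); st=sense(); L=(C-st["tcp_pos"])@st["ee_rot"]*1000
for nm,y0,y1 in(("f-",-70,-30),("vial",-22,22),("f+",30,70)):
    m=(abs(L[...,0])<25)&(L[...,1]>y0)&(L[...,1]<y1)&(C[...,2]>st["tcp_pos"][2]-.01)&(L[...,2]>-18)&(L[...,2]<(12 if nm!="vial" else 60))
    if nm=="vial": m=(abs(L[...,0])<25)&(abs(L[...,1])<22)&(C[...,2]>.035)&(C[...,2]<.07)
    q=L[m]; print(nm,len(q))
    if len(q): print(np.percentile(q,[2,10,50,90,98],axis=0).round(1).tolist())
cv2.imwrite("pics/vial.png",cv2.resize(c["frame"][190:300,320:430],(600,600),interpolation=cv2.INTER_CUBIC))
```

```text
t 17.5 tcp [ 0.434  -0.3841  0.0983] yaw 170.16 tilt [ 0.0028 -0.002 ] shift [ 0.2  2.6 57.3] az 0.1626711195950179 F [1.  0.  0.5] w 86.8 0.0 j [-25.  25. -16.   0. -48.  16.]
f- 84
[[-10.3, -55.9, -17.4], [-3.7, -52.4, -15.6], [7.5, -47.1, -5.0], [14.5, -46.1, 7.0], [15.6, -45.3, 9.9]]
vial 83
[[-4.6, -6.1, 36.8], [-1.5, -2.4, 37.1], [6.2, 5.3, 46.6], [12.1, 9.0, 59.0], [12.9, 10.2, 61.6]]
f+ 81
[[-8.1, 42.4, -16.8], [-4.9, 47.3, -14.2], [6.1, 50.5, -2.8], [13.7, 52.1, 7.5], [14.5, 53.1, 9.4]]
```

View pics/vial.png

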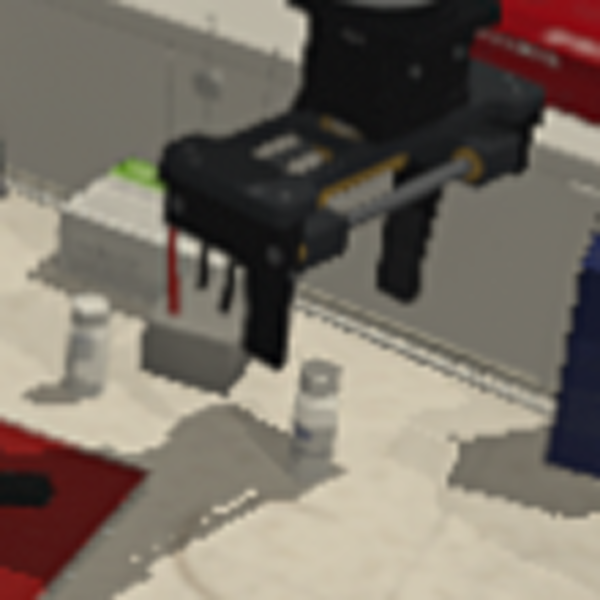

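The vial stands at (320,410), midway between the finger lines (270,340) and (400,270). I'll shift 2.5 mm toward the near finger, descend and grip.

{"op": "play_rows", "data": {
  "steps": [
    {"ax": 0, "ay": 0, "az": 0, "dx": -1, "dy": 2.5, "dz": 10, "claw": 87},
    {"ax": 0, "ay": 0, "az": 0, "dx": 0, "dy": 0, "dz": 15, "claw": 87},
    {"ax": 0, "ay": 0, "az": 0, "dx": 0, "dy": 0, "dz": 15, "claw": 87},
    {"ax": 0, "ay": 0, "az": 0, "dx": 0, "dy": 0, "dz": 12, "claw": 87},
    {"ax": 0, "ay": 0, "az": 0, "dx": 0, "dy": 0, "dz": 5, "claw": 87},
    {"ax": 0, "ay": 0, "az": 0, "dx": 0, "dy": 0, "dz": 0, "claw": 60},
    {"ax": 0, "ay": 0, "az": 0, "dx": 0, "dy": 0, "dz": 0, "claw": 40},
    {"ax": 0, "ay": 0, "az": 0, "dx": 0, "dy": 0, "dz": 0, "claw": 34},
    {"ax": 0, "ay": 0, "az": 0, "dx": 0, "dy": 0, "dz": 0, "claw": 30},
    {"ax": 0, "ay": 0, "az": 0, "dx": 0, "dy": 0, "dz": 0, "claw": 27},
    {"ax": 0, "ay": 0, "az": 0, "dx": 0, "dy": 0, "dz": 0, "claw": 25},
    {"ax": 0, "ay": 0, "az": 0, "dx": 0, "dy": 0, "dz": 0, "claw": 23},
    {"ax": 0, "ay": 0, "az": 0, "dx": 0, "dy": 0, "dz": 0, "claw": 21},
    {"ax": 0, "ay": 0, "az": 0, "dx": 0, "dy": 0, "dz": 0, "claw": 18},
    {"ax": 0, "ay": 0, "az": 0, "dx": 0, "dy": 0, "dz": 0, "claw": 10},
    {"ax": 0, "ay": 0, "az": 0, "dx": 0, "dy": 0, "dz": 0, "claw": 10},
    {"ax": 0, "ay": 0, "az": 0, "dx": 0, "dy": 0, "dz": 0, "claw": 10},
    {"ax": 0, "ay": 0, "az": 0, "dx": 0, "dy": 0, "dz": 0, "claw": 10}
  ]
}}

```text
time_s: 19.7
tcp_pos: [0.4303, -0.3824, 0.0395]
ee_rot: [[-0.173, -0.985, 0.0], [-0.985, 0.173, -0.0], [0.0, -0.0, -1.0]]
wrist_force: [-0.8, -0.3, 0.2]
gripper_width: 0.236
gripper_force: 30.0
```

Run:
```python
from h import *
go(.4315,-.384,.25,90)
```

```text
t 19.7 tcp [ 0.4303 -0.3824  0.0395] yaw 170.04 tilt [ 0.0001 -0.0001] shift [   1.3   -1.5 -210.5] az 80.04487561409698 F [-0.8 -0.3  0.2] w 20.5 30.0 j [-26.  30. -20.   0. -41.  16.]
```

{"op": "play_rows", "data": {
  "steps": [
    {"ax": 0, "ay": 0, "az": 0, "dx": 0, "dy": 0, "dz": -8, "claw": 10},
    {"ax": 0, "ay": 0, "az": 0, "dx": 0, "dy": 0, "dz": -20, "claw": 10},
    {"ax": 0, "ay": 0, "az": 0, "dx": 0, "dy": 0, "dz": -30, "claw": 10},
    {"ax": 0, "ay": 0, "az": 0, "dx": 0, "dy": 0, "dz": -40, "claw": 10},
    {"ax": 0, "ay": 0, "az": 0, "dx": 0, "dy": 0, "dz": -40, "claw": 10},
    {"ax": 0, "ay": 0, "az": 0, "dx": 0, "dy": 0, "dz": -40, "claw": 10},
    {"ax": 0, "ay": 0, "az": 0, "dx": 0, "dy": 0, "dz": -25, "claw": 10},
    {"ax": 0, "ay": 0, "az": 0, "dx": -12, "dy": 0.3, "dz": -8, "claw": 10},
    {"ax": 0, "ay": 0, "az": 0, "dx": -30, "dy": 0.7, "dz": 0, "claw": 10},
    {"ax": 0, "ay": 0, "az": 0, "dx": -40, "dy": 0.9, "dz": 0, "claw": 10},
    {"ax": 0, "ay": 0, "az": 0, "dx": -40, "dy": 0.9, "dz": 0, "claw": 10},
    {"ax": 0, "ay": 0, "az": 0, "dx": -40, "dy": 0.9, "dz": 0, "claw": 10},
    {"ax": 0, "ay": 0, "az": 0, "dx": -40, "dy": 0.9, "dz": 0, "claw": 10},
    {"ax": 0, "ay": 0, "az": 0, "dx": -40, "dy": 0.9, "dz": 0, "claw": 10},
    {"ax": 0, "ay": 0, "az": 0, "dx": -40, "dy": 0.9, "dz": 0, "claw": 10},
    {"ax": 0, "ay": 0, "az": 0, "dx": -30, "dy": 0.7, "dz": 0, "claw": 10},
    {"ax": 0, "ay": 0, "az": 0, "dx": -20, "dy": 0.3, "dz": 0, "claw": 10}
  ]
}}

```text
time_s: 21.4
tcp_pos: [0.4792, -0.0517, 0.2494]
ee_rot: [[-0.171, -0.985, -0.002], [-0.985, 0.171, 0.0], [0.0, 0.002, -1.0]]
wrist_force: [0.7, -0.6, 0.1]
gripper_width: 0.232
gripper_force: 30.0
```

{"op": "play_rows", "data": {
  "steps": [
    {"ax": 0, "ay": 0, "az": 8, "dx": 0, "dy": 0, "dz": 0, "claw": 10},
    {"ax": 0, "ay": 0, "az": 8, "dx": 0, "dy": 0, "dz": 0, "claw": 10},
    {"ax": 0, "ay": 0, "az": 8, "dx": 0, "dy": 0, "dz": 0, "claw": 10},
    {"ax": 0, "ay": 0, "az": 8, "dx": 0, "dy": 0, "dz": 0, "claw": 10},
    {"ax": 0, "ay": 0, "az": 8, "dx": 0, "dy": 0, "dz": 0, "claw": 10},
    {"ax": 0, "ay": 0, "az": 8, "dx": 0, "dy": 0, "dz": 0, "claw": 10},
    {"ax": 0, "ay": 0, "az": 8, "dx": 0, "dy": 0, "dz": 0, "claw": 10},
    {"ax": 0, "ay": 0, "az": 8, "dx": 0, "dy": 0, "dz": 0, "claw": 10},
    {"ax": 0, "ay": 0, "az": 8, "dx": 0, "dy": 0, "dz": 0, "claw": 10},
    {"ax": 0, "ay": 0, "az": 8, "dx": 0, "dy": 0, "dz": 0, "claw": 10},
    {"ax": 0, "ay": 0, "az": 0, "dx": 0, "dy": 0, "dz": 0, "claw": 10}
  ]
}}

```text
time_s: 22.5
tcp_pos: [0.4792, -0.0537, 0.2494]
ee_rot: [[-1.0, -0.001, -0.002], [-0.001, 1.0, 0.0], [0.002, 0.0, -1.0]]
wrist_force: [0.6, 0.7, -0.9]
gripper_width: 0.231
gripper_force: 30.0
```

Run:
```python
from h import *
go(.4805,-.0537,.165,90)
c=avg("scene",6); C=cloud(c); st=sense(); L=(C-st["tcp_pos"])@st["ee_rot"]*1000
zb=st["tcp_pos"][2]
m=(abs(L[...,0])<20)&(abs(L[...,1])<20)&(L[...,2]>17)&(L[...,2]<38); q=L[m]; print("vial low",len(q),np.percentile(q,[2,10,50,90,98],axis=0).round(1).tolist())
m=(abs(L[...,0])<28)&(abs(L[...,1])<28)&(C[...,2]>.093)&(C[...,2]<.118); q=L[m]; print("cup",len(q),np.percentile(q,[2,10,50,90,98],axis=0).round(1).tolist())
# image silhouettes
def cen(c,m): v,u=np.nonzero(m); return u.min(),u.max(),v.min(),v.max()
cv2.imwrite("pics/overcup.png",cv2.resize(c["frame"][130:240,240:350],(600,600),interpolation=cv2.INTER_CUBIC))
```

```text
t 22.5 tcp [ 0.4792 -0.0537  0.2494] yaw 90.07 tilt [-0.0024  0.0001] shift [-1.5  0.  84.3] az 0.06631771761379923 F [ 0.6  0.7 -0.9] w 20.1 30.0 j [  13.    7.  -18.   -0.  -65. -103.]
vial low 44 [[-2.2, -14.6, 18.5], [-0.8, -14.2, 20.5], [7.3, -10.2, 27.9], [9.6, -0.6, 36.1], [11.1, 0.3, 37.6]]
cup 111 [[-15.4, -22.1, 135.5], [-13.6, -20.5, 136.7], [7.2, -8.5, 143.9], [16.5, 7.5, 153.8], [19.1, 10.7, 156.7]]
```

View pics/overcup.png

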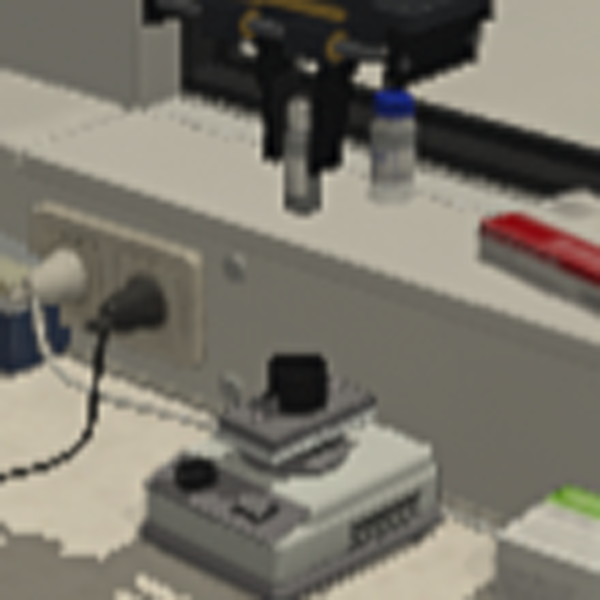

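The vial hangs upright at (300,160) above the cup at (298,385), with its axis on the cup's to within about 1 mm. Lowering, with the force watched at the rim. That was one picture beyond the limit of 10, so I work from numbers only from here.

{"op": "play_rows", "data": {
  "steps": [
    {"ax": 0, "ay": 0, "az": 0, "dx": -0.5, "dy": 0, "dz": 15, "claw": 10},
    {"ax": 0, "ay": 0, "az": 0, "dx": 0, "dy": 0, "dz": 25, "claw": 10},
    {"ax": 0, "ay": 0, "az": 0, "dx": 0, "dy": 0, "dz": 25, "claw": 10},
    {"ax": 0, "ay": 0, "az": 0, "dx": 0, "dy": 0, "dz": 15, "claw": 10},
    {"ax": 0, "ay": 0, "az": 0, "dx": 0, "dy": 0, "dz": 8, "claw": 10},
    {"ax": 0, "ay": 0, "az": 0, "dx": 0, "dy": 0, "dz": 0, "claw": 10},
    {"ax": 0, "ay": 0, "az": 0, "dx": 0, "dy": 0, "dz": 0, "claw": 10}
  ]
}}

```text
time_s: 23.5
tcp_pos: [0.4814, -0.0541, 0.1631]
ee_rot: [[-1.0, -0.001, 0.001], [-0.001, 1.0, -0.0], [-0.001, -0.0, -1.0]]
wrist_force: [0.7, -0.7, -0.1]
gripper_width: 0.229
gripper_force: 30.0
```

Run:
```python
from h import *
go(.4805,-.0537,.1335,90)
c=avg("scene",8); C=cloud(c); st=sense(); L=(C-st["tcp_pos"])@st["ee_rot"]*1000
m=(abs(L[...,0])<20)&(abs(L[...,1])<20)&(L[...,2]>17)&(L[...,2]<37); q=L[m]; print("vial low",len(q),np.percentile(q,[2,10,50,90,98],axis=0).round(1).tolist())
m=(abs(L[...,0])<28)&(abs(L[...,1])<28)&(C[...,2]>.093)&(C[...,2]<.113); q=L[m]; print("cup",len(q),np.percentile(q,[2,10,50,90,98],axis=0).round(1).tolist())
# left/right silhouette edges in the image: vial is bright, cup is black
f=c["frame"].max(2)
for nm,z in(("vial",.128),("cup",.105)):
    R=np.asarray(c["rotation"]); o=np.asarray(c["xyz"]); p=(np.array([.4797,-.0577,z])-o)@R; x,y=p[:2]/p[2]; k=1+c["k1"]*(x*x+y*y); u,v=c["cx"]+c["fx"]*x*k,c["cy"]+c["fy"]*y*k
    print(nm,round(u,1),round(v,1)); print([f[int(v)+j,int(u)-12:int(u)+13].tolist() for j in(-1,1)])
```

```text
t 23.5 tcp [ 0.4814 -0.0541  0.1631] yaw 90.07 tilt [ 0.0013 -0.0001] shift [ 0.9  0.4 29.6] az 0.07475711735449408 F [ 0.7 -0.7 -0.1] w 19.9 30.0 j [  13.   12.  -25.    0.  -52. -103.]
vial low 36 [[-6.9, -14.9, 18.6], [-1.0, -13.7, 19.8], [6.9, -11.3, 27.7], [10.0, -3.2, 35.0], [10.5, -1.6, 35.8]]
cup 85 [[-13.9, -21.4, 50.2], [-12.5, -20.7, 52.2], [9.5, -7.6, 58.4], [17.3, 7.3, 66.5], [20.1, 9.8, 69.3]]
vial 293.9 192.5
[[112, 111, 112, 111, 112, 112, 112, 112, 111, 112, 112, 89, 105, 118, 114, 83, 80, 73, 113, 113, 112, 112, 112, 112, 112], [112, 112, 112, 112, 112, 111, 112, 113, 114, 115, 114, 70, 73, 78, 81, 79, 81, 104, 114, 113, 111, 112, 112, 112, 112]]
cup 293.7 199.3
[[117, 123, 116, 112, 112, 112, 115, 118, 42, 14, 19, 19, 18, 18, 20, 21, 21, 21, 36, 101, 115, 112, 111, 111, 111], [88, 91, 121, 122, 113, 113, 117, 118, 43, 13, 17, 20, 20, 20, 21, 20, 21, 16, 31, 95, 130, 105, 97, 110, 103]]
```

Two checks agree (silhouettes in the image and depth edges): the vial is about 2 mm toward +x/−y of the cup axis. I'll correct by dx +1.8, dy +1.2 and enter.

{"op": "play_rows", "data": {
  "steps": [
    {"ax": 0, "ay": 0, "az": 0, "dx": 1.8, "dy": 1.2, "dz": 0, "claw": 10},
    {"ax": 0, "ay": 0, "az": 0, "dx": 0, "dy": 0, "dz": 2, "claw": 10},
    {"ax": 0, "ay": 0, "az": 0, "dx": 0, "dy": 0, "dz": 2, "claw": 10},
    {"ax": 0, "ay": 0, "az": 0, "dx": 0, "dy": 0, "dz": 2, "claw": 10},
    {"ax": 0, "ay": 0, "az": 0, "dx": 0, "dy": 0, "dz": 2, "claw": 10},
    {"ax": 0, "ay": 0, "az": 0, "dx": 0, "dy": 0, "dz": 2, "claw": 10},
    {"ax": 0, "ay": 0, "az": 0, "dx": 0, "dy": 0, "dz": 0, "claw": 10}
  ]
}}

```text
time_s: 24.6
tcp_pos: [0.4788, -0.053, 0.152]
ee_rot: [[-1.0, -0.001, -0.001], [-0.001, 1.0, -0.0], [0.001, -0.0, -1.0]]
wrist_force: [-0.1, -0.3, -0.1]
gripper_width: 0.235
gripper_force: 30.0
```

Past the rim (0.1555) without force. Going on down toward the cup floor (TCP about 0.1335).

{"op": "play_rows", "data": {
  "steps": [
    {"ax": 0, "ay": 0, "az": 0, "dx": 0, "dy": 0, "dz": 4, "claw": 10},
    {"ax": 0, "ay": 0, "az": 0, "dx": 0, "dy": 0, "dz": 4, "claw": 10},
    {"ax": 0, "ay": 0, "az": 0, "dx": 0, "dy": 0, "dz": 4, "claw": 10},
    {"ax": 0, "ay": 0, "az": 0, "dx": 0, "dy": 0, "dz": 3, "claw": 10},
    {"ax": 0, "ay": 0, "az": 0, "dx": 0, "dy": 0, "dz": 1, "claw": 10},
    {"ax": 0, "ay": 0, "az": 0, "dx": 0, "dy": 0, "dz": 0, "claw": 10}
  ]
}}

```text
time_s: 25.2
tcp_pos: [0.4789, -0.053, 0.1362]
ee_rot: [[-1.0, -0.001, -0.0], [-0.001, 1.0, -0.0], [0.0, -0.0, -1.0]]
wrist_force: [-0.1, -0.8, -0.7]
gripper_width: 0.229
gripper_force: 30.0
```

{"op": "play_rows", "data": {
  "steps": [
    {"ax": 0, "ay": 0, "az": 0, "dx": 0, "dy": 0, "dz": 1, "claw": 10},
    {"ax": 0, "ay": 0, "az": 0, "dx": 0, "dy": 0, "dz": 1, "claw": 10},
    {"ax": 0, "ay": 0, "az": 0, "dx": 0, "dy": 0, "dz": 1, "claw": 10},
    {"ax": 0, "ay": 0, "az": 0, "dx": 0, "dy": 0, "dz": 1, "claw": 10},
    {"ax": 0, "ay": 0, "az": 0, "dx": 0, "dy": 0, "dz": 1, "claw": 10},
    {"ax": 0, "ay": 0, "az": 0, "dx": 0, "dy": 0, "dz": 0, "claw": 10}
  ]
}}

```text
time_s: 25.8
tcp_pos: [0.4792, -0.0529, 0.1319]
ee_rot: [[-1.0, -0.001, 0.001], [-0.001, 1.0, -0.0], [-0.001, -0.0, -1.0]]
wrist_force: [-1.4, -0.1, 5.2]
gripper_width: 0.23
gripper_force: 30.0
```

{"op": "play_rows", "data": {
  "steps": [
    {"ax": 0, "ay": 0, "az": 0, "dx": 0, "dy": 0, "dz": 1, "claw": 10},
    {"ax": 0, "ay": 0, "az": 0, "dx": 0, "dy": 0, "dz": 1, "claw": 10},
    {"ax": 0, "ay": 0, "az": 0, "dx": 0, "dy": 0, "dz": 1, "claw": 10},
    {"ax": 0, "ay": 0, "az": 0, "dx": 0, "dy": 0, "dz": 1, "claw": 10},
    {"ax": 0, "ay": 0, "az": 0, "dx": 0, "dy": 0, "dz": 0, "claw": 10},
    {"ax": 0, "ay": 0, "az": 0, "dx": 0, "dy": 0, "dz": 0, "claw": 10}
  ]
}}

```text
time_s: 26.4
tcp_pos: [0.4793, -0.0529, 0.1282]
ee_rot: [[-1.0, -0.001, 0.001], [-0.001, 1.0, -0.0], [-0.001, -0.0, -1.0]]
wrist_force: [-2.9, -0.1, 6.7]
gripper_width: 0.229
gripper_force: 30.0
```

{"op": "play_rows", "data": {
  "steps": [
    {"ax": 0, "ay": 0, "az": 0, "dx": 0, "dy": 0, "dz": 1, "claw": 10},
    {"ax": 0, "ay": 0, "az": 0, "dx": 0, "dy": 0, "dz": 1, "claw": 10},
    {"ax": 0, "ay": 0, "az": 0, "dx": 0, "dy": 0, "dz": 0, "claw": 10},
    {"ax": 0, "ay": 0, "az": 0, "dx": 0, "dy": 0, "dz": 0, "claw": 10}
  ]
}}

```text
time_s: 26.8
tcp_pos: [0.4793, -0.0529, 0.1264]
ee_rot: [[-1.0, -0.001, 0.001], [-0.001, 1.0, -0.0], [-0.001, -0.0, -1.0]]
wrist_force: [-1.7, 0.5, 8.3]
gripper_width: 0.231
gripper_force: 30.0
```

{"op": "play_rows", "data": {
  "steps": [
    {"ax": 0, "ay": 0, "az": 0, "dx": 0, "dy": 0, "dz": 0.7, "claw": 10},
    {"ax": 0, "ay": 0, "az": 0, "dx": 0, "dy": 0, "dz": 0, "claw": 10},
    {"ax": 0, "ay": 0, "az": 0, "dx": 0, "dy": 0, "dz": 0, "claw": 10}
  ]
}}

```text
time_s: 27.1
tcp_pos: [0.4793, -0.053, 0.1258]
ee_rot: [[-1.0, -0.001, 0.001], [-0.001, 1.0, -0.0], [-0.001, -0.0, -1.0]]
wrist_force: [-4.0, 1.1, 9.4]
gripper_width: 0.232
gripper_force: 30.0
```

{"op": "play_rows", "data": {
  "steps": [
    {"ax": 0, "ay": 0, "az": 0, "dx": 0, "dy": 0, "dz": 0.5, "claw": 10},
    {"ax": 0, "ay": 0, "az": 0, "dx": 0, "dy": 0, "dz": 0, "claw": 10},
    {"ax": 0, "ay": 0, "az": 0, "dx": 0, "dy": 0, "dz": 0, "claw": 10}
  ]
}}

```text
time_s: 27.4
tcp_pos: [0.4793, -0.053, 0.1253]
ee_rot: [[-1.0, -0.001, 0.001], [-0.001, 1.0, -0.0], [-0.001, -0.0, -1.0]]
wrist_force: [-3.3, 1.4, 7.8]
gripper_width: 0.235
gripper_force: 30.0
```

{"op": "play_rows", "data": {
  "steps": [
    {"ax": 0, "ay": 0, "az": 0, "dx": 0, "dy": 0, "dz": 0.3, "claw": 10},
    {"ax": 0, "ay": 0, "az": 0, "dx": 0, "dy": 0, "dz": 0, "claw": 10},
    {"ax": 0, "ay": 0, "az": 0, "dx": 0, "dy": 0, "dz": 0, "claw": 10}
  ]
}}

```text
time_s: 27.7
tcp_pos: [0.4793, -0.053, 0.1253]
ee_rot: [[-1.0, -0.001, 0.001], [-0.001, 1.0, -0.0], [-0.001, -0.0, -1.0]]
wrist_force: [-3.6, 0.8, 10.7]
gripper_width: 0.233
gripper_force: 30.0
```

{"op": "play_rows", "data": {
  "steps": [
    {"ax": 0, "ay": 0, "az": 0, "dx": 0, "dy": 0, "dz": 0.3, "claw": 10},
    {"ax": 0, "ay": 0, "az": 0, "dx": 0, "dy": 0, "dz": 0, "claw": 10},
    {"ax": 0, "ay": 0, "az": 0, "dx": 0, "dy": 0, "dz": 0, "claw": 10}
  ]
}}

```text
time_s: 28.0
tcp_pos: [0.4794, -0.053, 0.1252]
ee_rot: [[-1.0, -0.002, 0.001], [-0.002, 1.0, -0.0], [-0.001, -0.0, -1.0]]
wrist_force: [-4.0, 1.2, 12.1]
gripper_width: 0.231
gripper_force: 30.0
```

```bash
cat > f.py <<'E'
from h import *
F=[]
for _ in range(5): capture("top"); s=sense(); F.append(np.r_[s["wrist_force"],s["tcp_pos"][2]*1000,s["gripper_force"]])
print(np.mean(F,0).round(2),np.std(F,0).round(2))
E
python3 f.py
```

```text
[ -3.49   0.8   12.01 125.28  29.99] [0.49 0.38 0.38 0.01 0.  ]
```

{"op": "play_rows", "data": {
  "steps": [
    {"ax": 0, "ay": 0, "az": 0, "dx": 0, "dy": 0, "dz": 0.5, "claw": 10},
    {"ax": 0, "ay": 0, "az": 0, "dx": 0, "dy": 0, "dz": 0, "claw": 10},
    {"ax": 0, "ay": 0, "az": 0, "dx": 0, "dy": 0, "dz": 0, "claw": 10},
    {"ax": 0, "ay": 0, "az": 0, "dx": 0, "dy": 0, "dz": 0, "claw": 10}
  ]
}}

```text
time_s: 28.65
tcp_pos: [0.4795, -0.053, 0.1253]
ee_rot: [[-1.0, -0.002, 0.002], [-0.002, 1.0, -0.0], [-0.002, -0.0, -1.0]]
wrist_force: [-4.6, 1.4, 15.0]
gripper_width: 0.235
gripper_force: 30.0
```

```bash
python3 f.py
python3 - <<'E'
from h import *
c=avg("scene",6); C=cloud(c); st=sense()
m=(abs(C[...,0]-.48)<.06)&(abs(C[...,1]+.058)<.04)&(C[...,2]>.074)&(C[...,2]<.0855); q=C[m]
print("flange",len(q),cv2.minAreaRect(q[:,:2].astype(np.float32)*1000),np.percentile(q[:,2],[5,50,95]).round(4))
m=(abs(C[...,0]-.48)<.013)&(abs(C[...,1]+.058)<.013)&(C[...,2]>.135)&(C[...,2]<.155); print("vial top z",np.sort(C[m][:,2])[-5:].round(4))
E
```

```text
[ -4.77   1.38  15.52 125.25  29.99] [0.58 0.51 0.38 0.01 0.  ]
flange 171 ((480.177734375, -58.46382141113281), (46.63644790649414, 84.9569091796875), 86.75702667236328) [0.0752 0.0801 0.0835]
vial top z [0.1525 0.1526 0.153  0.1536 0.1541]
```

The plate is 8 mm down, the vial hasn't slipped, and the push holds steady at 15.5 N. Handing in.

```bash
python3 -c "
from station import *
print(finish_job())"
```

```text
the job is handed in; nothing more can be done
None
```

Job handed in with no verdict shown: the cup head measured flat on the plate over both pegs, and the gripper is still on the tall vial, holding the plate on its stop with about 15.5 N. I viewed 11 pictures, one over the limit of 10.

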